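# Pack the spectrometer's sample plates away in their dry box

## Task

Take the cover off the dry box and stand it upright on the bench, then stack all the sample plates that lie about squarely on the pedestal, one flat on another, every edge in line with the pedestal's. Then put the cover back over the pile and press it down until the sealing frame under it is fully home; leave the bottle and the mouse where they are.

Things in the scene. Friction and masses are not known exactly. Their poses are not given: they have to be found in the camera images.
- base: fixed grey base of the dry box, 150 x 110 mm (x by y), origin under its centre. Its outer rim is 8 mm wide and 34 mm high over the bench; in the middle stands a dark steel pedestal 100 x 60 mm, its top 42 mm over the bench; between them (inside the rim a clear 134 x 94 mm) runs the black sealing frame
- deck (a point): centre of the pedestal's top, 42 mm over the bench; x along the pedestal's 100 mm side, y along its 60 mm side, z up
- seal (a joint): black rubber sealing frame of the base, 130 x 90 mm outside, 108 x 68 mm inside, on which the cover's foot stands: 0 = raised (its top 30 mm over the bench), 0.008 m = pressed fully down (22 mm over the bench). It moves stiffly, takes about 9 N (about 6 N over the cover's own weight), then comes to a hard stop, and stays where it is left
- cover: white cover, an upside-down box open below: 124 x 84 mm outside, 116 x 76 mm inside, 94 mm high (90 mm inside), 0.26 kg, origin at the centre of its open underside, x along its long side, z up. A black bar handle, 70 mm long (x), 16 mm wide and 30 mm high, stands on its top, 94 to 124 mm over the origin. At the start it stands loosely on the raised sealing frame
- plate1: flat grey aluminium sample plate, 100 x 60 x 12 mm (x, y, z), about 0.2 kg, origin at the centre of its underside; all plates are alike but for small dark spark marks, and either face may be up; three to five are there, flat on the bench
- plate2: another such plate, or absent
- plate3: another such plate, or absent
- plate4: another such plate, or absent
- plate5: another such plate, or absent
- solvent: bystander: white bottle, 60 mm across, 150 mm high, origin under its centre; loose
- mouse: bystander: grey computer mouse, 105 x 62 mm (x by y), 34 mm high, on the middle of a fixed 3 mm thick mouse pad, 190 x 170 mm (x by y); origin under its centre
- rack: bystander: fixed wooden rack, 60 x 160 mm (x by y), with steel samples in it, 56 mm high in all; origin under its centre
Mind the look-alikes: they are no part of the job. What is shaped like the plate4 but purple or yellow is not meant.

How it is judged:
By the outcome, as a careful person would: the job done as asked, in the order asked, and still so for the second after the job is handed in, with the robot touching nothing.
Of plate1, plate2, plate3, plate4, plate5 only 3 to 5 are there at a start; the rules pass over those that are not, and their reading is None.
At some moment in a run one of cover may be knocked a few centimetres aside while the robot is not near it.
Once in a run the grip may slacken for a moment while it holds something.
It also fails if it takes over 210 s, if anything falls off the work surface, if the arm or the gripper's body presses on something with over 40 N, if the wrist force passes 120 N, or if a joint passes its speed limit or range.

## Robot

A 6-joint arm with a two-finger parallel gripper is mounted at the origin on the work surface. World frame = base frame: x ahead of the robot, y to its left, z up, the work surface at z = 0. Lengths are in m, angles in rad, forces in N, time in s.
With the tool pointing down it reaches from about 0.225 to 0.875 m from the base axis. Payload 3.4 kg.
Tool frame: the origin (TCP) lies at the very end of the fingers, on their centre line; the grasp point (between the pads) lies 19 mm behind it; z points along the fingers, y is the direction in which the jaws open and shut (so a half turn about z gives the same grasp; the last joint's range is limited). The gripper opens to 85 mm and grips with 20 to 120 N. Pads are 22 mm wide; open, the fingers measure 114 mm over their backs; the gripper's body (76 mm by 85 mm) begins 54 mm behind the grasp point. The pads swing forward as they close: fully open they stand 13 mm farther back than shut.
Start: joints at [-1.336, 0.276, 1.505, -0, 1.361, -0.121], TCP at [0.2, -0.539, 0.231] pointing down, gripper open.
Joint ranges: [-2.89, 2.89], [-0.75, 2.08], [0.22, 2.7], [-1.18, 4.32], [0.11, 2.71], [-2.7, 2.7]. Speed limits (rad/s): [2.57, 2.57, 3.14, 3.14, 3.14, 3.14].

## Interface

Orientations are given as a unit quaternion [w, x, y, z].
In Python, from rig import get_state, get_image, camera_model, sign_off gives the robot as it stands. The module is installed in compiled form; this text tells all that it offers.
- The arm moves only by the tool drive_tool, never from a script. Its argument "motion" is text: rows parted by semicolons, each of 7 numbers parted by spaces: the turn, a rotation vector about the tool's x, y, z in degrees, then the shift along the tool's x, y, z in m, then the opening in per cent of the stroke, from 0 (shut) to 100 (fully open). In form: wx wy wz tx ty tz hand; .... A call has 1 to 12 rows; each row shifts and turns the pose as measured when the row begins, along the tool's axes as they then stand; what a row does not reach is not made up. A row lasts 1/8 s, in which the tool goes at most 62.5 mm and 10.7 degrees, less where a joint would pass 70% of its speed; a pose out of reach is approached as far as the arm can. A call is refused whole if a number of a shift passes 0.0625 or a number of a turn 10.7, either way. A call with a gripper value outside its range is refused whole. The fingers move at their own pace and stop on an object; "newtons" is the grip in N (left out, the last holds). Time passes only in rows, so rows that do not move let the fingers close. It gives the time, the measured TCP pose, the force and the opening at its end, in the units of the state.
- get_state(): the state, without advancing time (a new reading comes with each control period).
- get_image(name): name is "scene" or "top" or "wrist"; returns (picture, depth): 384x512x3 uint8, red, green, blue; 384x512 float32, m along the optical axis (not along the pixel's ray), 0 where there is no reading.
- camera_model(name): a dict with "camera_matrix" (3x3 intrinsics, pixels), "cam_to_world" (4x4, takes a point from camera to world coordinates); the wrist camera has in their place "T_tool_cam" (4x4, takes a point from camera to tool coordinates, whose origin is the TCP and whose axes are the flange's). Camera axes: x right, y up, looking along -z (the intrinsics and any distortion apply to the point x, -y, -z); pixel columns grow to the right and rows downward; lengths in m; the calibration is good to about 2 mm. A picture is of the moment at which its call begins: read the wrist's pose just before it. camera_model takes no time and is no camera call.
- sign_off(): hands the job in, once; it reports no verdict.
The state is a dict: "clock": time; "qpos": joint angles; "qd": joint speeds; "effort": joint torques, N m; "position": TCP position; "ee_rot": TCP orientation; "contact_force": force on the tool from outside, world axes, zero at the start; "moment": the same for the moment, N m; "width": finger opening in m.
Only numpy, scipy, OpenCV 4.12 (cv2) and the standard library are available. Lean on these libraries where they do the work, as an engineer would, in place of code of your own. Each camera call takes 0.05 s, during which the arm holds its last target.

## Working session

There is one attempt and no reset: what is moved stays moved. The work goes in short steps, Python scripts to look and compute and a tool call to move; the robot and the scene stay as the last step left them, time stands still between calls to the robot, and variables do not carry over. Pictures are saved under pics/ and viewed, and the job is handed in when it is done.

Besides the shell and the picture viewer there is one more tool, called after "Request:" as name(argument=value, ...), one argument or row to a line, values as JSON. drive_tool: Moves the arm, as the interface text tells. Its arguments: {"type":"object","properties":{"motion":{"type":"string"},"newtons":{"type":"number"}},"required":["motion"]}

```bash
mkdir -p pics
cat > h.py <<'E'
import numpy as np, cv2
from rig import get_state, get_image, camera_model
def save(n,im): cv2.imwrite('pics/'+n+'.png',cv2.cvtColor(im,cv2.COLOR_RGB2BGR))
E
python3 - <<'E'
from h import *
print(get_state())
for n in ['scene','top','wrist']:
    p,d=get_image(n); save(n+'0',p); np.savez('pics/'+n+'0.npz',p=p,d=d)
    print(n,camera_model(n))
E
```

```text
{'clock': 0.0, 'qpos': array([-1.33598374e+00,  2.76580782e-01,  1.50618065e+00, -3.38623372e-05,
        1.36066994e+00, -1.21016334e-01]), 'qd': array([-0.00276095, -0.00071232,  0.00033313,  0.00026363,  0.00061751,
       -0.00022666]), 'effort': array([-7.63408025e-04, -4.16785741e+01, -2.45807683e+01, -3.39184053e-04,
        1.08696686e-02,  7.91355461e-06]), 'position': array([ 0.20015837, -0.53845654,  0.23042887]), 'ee_rot': array([-9.16927030e-04,  9.84213883e-01,  1.76980755e-01, -6.88101422e-05]), 'contact_force': array([ 0.0393358 , -0.32244279,  0.23794   ]), 'moment': array([-0.0024991 ,  0.00561183,  0.00291383]), 'width': 0.08509792953799505}
scene {'camera_matrix': array([[388.39844716,   0.        , 260.83667016],
       [  0.        , 388.39844716, 194.5764408 ],
       [  0.        ,   0.        ,   1.        ]]), 'cam_to_world': array([[ 0.4377511 , -0.69100394,  0.57522824,  1.21467612],
       [ 0.89888879,  0.35009919, -0.26349478, -0.2154133 ],
       [-0.01931102,  0.63241135,  0.774392  ,  1.00326129],
       [ 0.        ,  0.        ,  0.        ,  1.   
[... 283 characters left out ...]
, -0.02445023, -0.01334052,  0.10402561],
       [-0.01701824,  0.1569923 ,  0.98745319,  1.42712888],
       [ 0.        ,  0.        ,  0.        ,  1.        ]])}
wrist {'camera_matrix': array([[337.48019284,   0.        , 252.94462223],
       [  0.        , 337.48019284, 195.08834284],
       [  0.        ,   0.        ,   1.        ]]), 'T_tool_cam': array([[ 2.93135723e-04,  9.58323365e-01,  2.85685567e-01,
         7.32157836e-02],
       [ 9.99999930e-01, -2.14268546e-04, -3.07320909e-04,
         3.56973266e-04],
       [-2.33299376e-04,  2.85685637e-01, -9.58323360e-01,
        -1.42716656e-01],
       [ 0.00000000e+00,  0.00000000e+00,  0.00000000e+00,
         1.00000000e+00]])}
```

View pics/scene0.png

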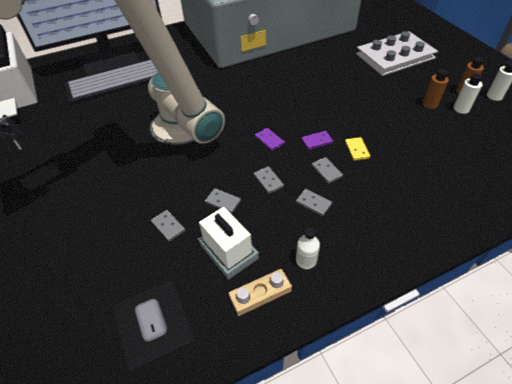

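View pics/top0.png

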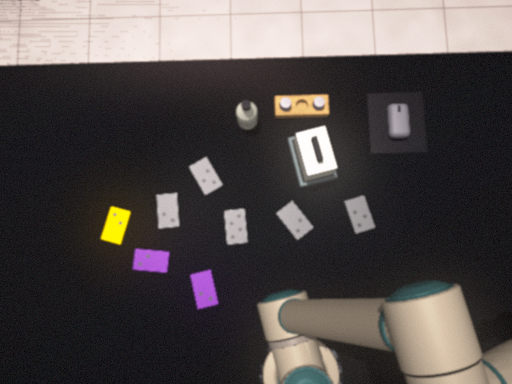

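View pics/wrist0.png

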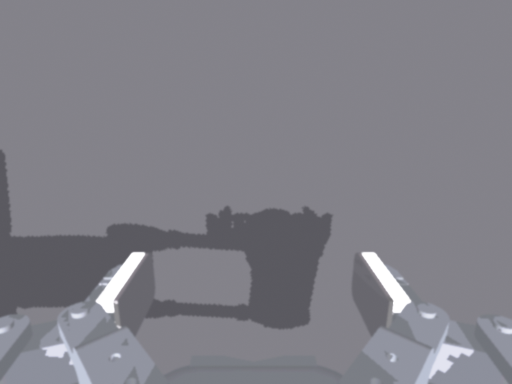

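Top view shows five grey plates at about (206,176), (167,211), (235,227), (295,220) and (360,214). The purple ones at (151,261) and (204,289) and the yellow one at (116,226) are look-alikes and are not wanted. The covered base is at (315,155), the bottle at (247,115), the rack at (302,105) and the mouse at (398,120). Next I'll measure and check an enlarged crop.

```bash
cat >> h.py <<'E'
def toworld(n,uv,z,T=None):
    c=camera_model(n); K=c['camera_matrix']; 
    if T is None: T=c['cam_to_world']
    uv=np.atleast_2d(np.asarray(uv,float))
    r=np.c_[(uv[:,0]-K[0,2])/K[0,0],-(uv[:,1]-K[1,2])/K[1,1],-np.ones(len(uv))]
    d=r@T[:3,:3].T; o=T[:3,3]
    return o+d*((z-o[2])/d[:,2])[:,None]
def rects(n,mask,z,amin,T=None):
    out=[]
    cs,_=cv2.findContours(mask.astype(np.uint8),cv2.RETR_EXTERNAL,cv2.CHAIN_APPROX_NONE)
    for c in cs:
        if cv2.contourArea(c)<amin: continue
        w=toworld(n,c[:,0,:],z,T)[:,:2]
        (cx,cy),(a,b),th=cv2.minAreaRect((w*1000).astype(np.float32))
        if a<b: a,b,th=b,a,th+90
        th=(th+90)%180-90
        m=c[:,0,:].mean(0)
        out.append((m.round(0),cx,cy,a,b,th))
    return out
E
python3 - <<'E'
from h import *
z=np.load('pics/top0.npz');p=z['p'];d=z['d']
cv2.imwrite('pics/crop0.png',cv2.resize(cv2.cvtColor(p[80:320,90:440],cv2.COLOR_RGB2BGR),None,fx=2.2,fy=2.2,interpolation=cv2.INTER_CUBIC))
h=cv2.cvtColor(p,cv2.COLOR_RGB2HSV)
m=(h[...,2]>80)&(h[...,1]<70)
m=cv2.morphologyEx(m.astype(np.uint8),cv2.MORPH_CLOSE,np.ones((3,3)));m[:65]=0;m[:,430:]=0;m[280:]=0
for r in rects('top',m,0.012,100): print(r[0],np.round(r[1:],1))
mw=(h[...,2]>190)&(h[...,1]<60);mw[:65]=0;mw[280:]=0;mw=cv2.morphologyEx(mw.astype(np.uint8),cv2.MORPH_CLOSE,np.ones((3,3)))
print('white');[print(r[0],np.round(r[1:],1)) for r in rects('top',mw,0.124,100)]
mc=((h[...,0]>125)|((h[...,0]>20)&(h[...,0]<35)))&(h[...,1]>150)&(h[...,2]>80)
print('col');[print(r[0],np.round(r[1:],1)) for r in rects('top',mc,0.012,100)]
for (u,v) in [(206,176),(167,211),(235,227),(295,220),(360,214),(320,140),(328,172),(297,160),(247,115),(398,120)]:
    print(u,v,d[v,u],h[v,u])
E
```

```text
[235. 226.] [423.2 175.8 104.6  66.6   4.4]
[294. 220.] [437.6   1.3 104.5  65.1  36.9]
[359. 214.] [ 450.8 -190.8  104.4   65.3   16. ]
[167. 210.] [475.4 377.5 105.2  67.    4.2]
[205. 175.] [577.2 263.3 105.6  66.6  29.2]
[313. 155.] [631.5 -61.4 169.5 127.8  12.9]
[398. 119.] [ 7.355e+02 -3.249e+02  1.045e+02  6.330e+01 -5.000e-01]
[247. 113.] [762.4 137.3  82.6  67.5  -1.5]
[285. 103.] [795.5  16.8  41.6  30.7  -2. ]
[319. 102.] [796.6 -86.7  37.9  35.7 -48.2]
white
[235. 226.] [414.9 170.5  86.9  50.2   4.1]
[167. 210.] [460.9 355.9  86.8  50.2   4.3]
[205. 175.] [555.7 250.7  87.   50.2  29.8]
[316. 150.] [619.  -57.4 126.2  86.5  13.2]
col
[115. 225.] [435.  531.5 108.2  70.  -16.5]
206 176 1.4380647 [  0   9 201]
167 211 1.4260502 [  0   9 197]
235 227 1.4165728 [159   9 197]
295 220 1.4104481 [  5   8 181]
360 214 1.414907 [174   8 164]
320 140 1.3383405 [ 15   2 254]
328 172 1.3653201 [ 19  23 121]
297 160 1.4321117 [ 50   7 115]
247 115 1.3680058 [ 17  29 139]
398 120 1.4308807 [150  14 169]
```

View pics/crop0.png

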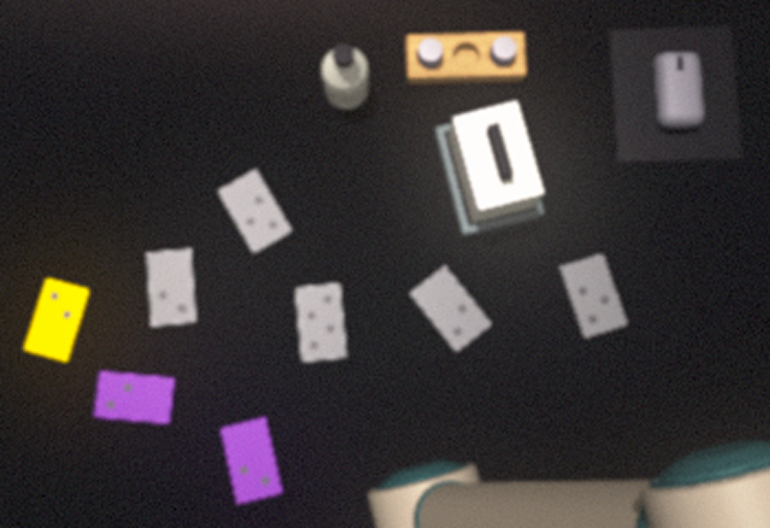

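Five grey plates are confirmed; the yellow and purple ones are excluded. Next I'll go above the cover for a close look.

```bash
cat >> h.py <<'E'
from scipy.spatial.transform import Rotation as Ro
def pose():
    s=get_state(); q=s['ee_rot']; R=Ro.from_quat([q[1],q[2],q[3],q[0]]).as_matrix()
    return s,np.array(s['position']),R
def plan(x,y,z,psi):
    """target mm, deg; psi mod 180 nearest; prints turn and shift in tool axes after turn"""
    s,p,R=pose()
    cur=np.degrees(np.arctan2(R[1,0],R[0,0]))
    d=(psi-cur+90)%180-90
    a=np.radians(cur+d); Rt=np.array([[np.cos(a),np.sin(a),0],[np.sin(a),-np.cos(a),0],[0,0,-1]])
    rv=Ro.from_matrix(R.T@Rt).as_rotvec(degrees=True)
    t=Rt.T@(np.array([x,y,z])-p*1000)
    print('t=%.2f at'%s['clock'],(p*1000).round(1),'psi %.2f'%cur,'w %.1f'%(s['width']*1000),'F',s['contact_force'].round(1),'q6 %.2f'%s['qpos'][5])
    print('  turn',rv.round(2),'shift after turn mm',t.round(1),'rows>=%.1f'%max(np.abs(rv).max()/10.7,np.abs(t).max()/62.5))
def wristT():
    s,p,R=pose(); T=np.eye(4);T[:3,:3]=R;T[:3,3]=p
    return T@camera_model('wrist')['T_tool_cam']
E
python3 -c "
from h import *
plan(619,-57,300,13.2)"
```

```text
t=0.15 at [ 200.2 -538.6  230.6] psi 20.39 w 85.0 F [ 0.1 -0.1 -0.4] q6 -0.12
  turn [-0.08 -0.    7.19] shift after turn mm [ 517.7 -373.2  -69.4] rows>=8.3
```

Request:
drive_tool(
  motion="0 0 7.2 0 0 -0.02 100; 0 0 0 0.052 -0.0375 -0.006 100; 0 0 0 0.052 -0.0375 -0.006 100; 0 0 0 0.052 -0.0375 -0.006 100; 0 0 0 0.052 -0.0375 -0.006 100; 0 0 0 0.052 -0.0375 -0.006 100; 0 0 0 0.052 -0.0375 -0.006 100; 0 0 0 0.052 -0.0375 -0.006 100; 0 0 0 0.052 -0.0375 -0.006 100; 0 0 0 0.052 -0.0375 -0.006 100; 0 0 0 0.052 -0.0375 0 100; 0 0 0 0 0 0 100",
)

```text
clock: 1.65
position: [0.6156, -0.0677, 0.3009]
ee_rot: [-0.002, 0.994, 0.111, -0.0]
contact_force: [-0.6, -0.7, 0.2]
width: 0.0854
```

Run:
```python
from h import *
plan(619,-57,300,13.2)
p,d=get_image('wrist'); save('w1',p); np.savez('pics/w1.npz',p=p,d=d,T=wristT())
```

```text
t=1.65 at [615.6 -67.7 300.9] psi 12.70 w 85.4 F [-0.6 -0.7  0.2] q6 1.12
  turn [-0.26 -0.01 -0.5 ] shift after turn mm [ 5.7 -9.7  0.9] rows>=0.2
```

View pics/w1.png

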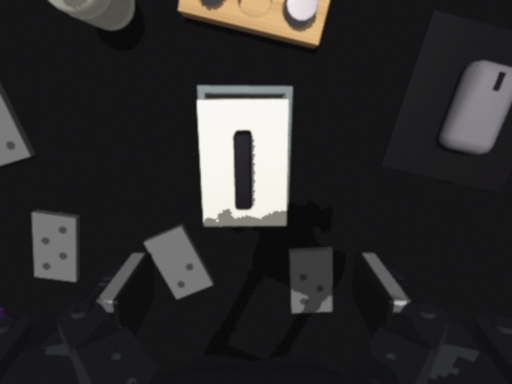

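Wrist view: the white cover top spans (198..289, 99..226) and the black handle (235..252, 131..209). The base rim shows at the top and right. I'll measure both.

Run:
```python
from h import *
z=np.load('pics/w1.npz');p=z['p'];d=z['d'];T=z['T']
g=p.max(2)
roi=np.zeros_like(g);roi[112:226,210:278]=1
mh=((g<70)&(roi>0)).astype(np.uint8)
for zz in (.154,.124):[print('handle',zz,r[0],np.round(r[1:],1)) for r in rects('wrist',mh,zz,300,T)]
mw=(g>140).astype(np.uint8); mw[:85]=0; mw[240:]=0; mw[:,:190]=0; mw[:,300:]=0
for r in rects('wrist',mw,.124,3000,T): print('white',r[0],np.round(r[1:],1))
print(d[120,245],d[170,243],d[92,245], 'z:',[ (T@np.r_[0,0,0,1])[2]])
# depth to world points
def w(u,v):
    K=camera_model('wrist')['camera_matrix'];D=d[v,u]
    return (T@np.array([(u-K[0,2])/K[0,0]*D,-(v-K[1,2])/K[1,1]*D,-D,1]))[:3].round(4)
for u,v in [(220,120),(270,200),(243,150),(243,195),(200,90),(290,92),(170,260),(60,245)]: print(u,v,w(u,v))
```

```text
handle 0.154 [243. 169.] [621.1 -58.9  69.   14.4  13.2]
handle 0.124 [243. 169.] [614.4 -59.4  76.2  15.9  13.2]
white [242. 152.] [626.8 -57.3 131.2  85.6  12.7]
0.3114456 0.29498488 0.3916971 z: [np.float64(0.4437634192312622)]
220 120 [ 0.6567 -0.0284  0.1235]
270 200 [ 0.5916 -0.0916  0.125 ]
243 150 [ 0.6389 -0.055   0.1531]
243 195 [ 0.5996 -0.0635  0.1545]
200 90 [0.6769 0.008  0.0339]
290 92 [ 0.6975 -0.0943  0.0346]
170 260 [0.44   0.0128 0.0117]
60 245 [0.429  0.1668 0.0116]
```

Request:
drive_tool(
  motion="0 0 -0.5 0.006 -0.009 0 60; 0 0 0 0 0 0.05 50; 0 0 0 0 0 0.05 45; 0 0 0 0 0 0.04 40; 0 0 0 0 0 0.02 40; 0 0 0 0 0 0 40",
)

```text
clock: 2.45
position: [0.6152, -0.0633, 0.1387]
ee_rot: [-0.001, 0.994, 0.11, 0.0]
contact_force: [0.2, -0.0, -0.0]
width: 0.0339
```

```bash
python3 -c "
from h import *
plan(620.5,-58.5,130,13.2)"
```

```text
t=2.45 at [615.2 -63.3 138.7] psi 12.63 w 33.9 F [ 0.2 -0.  -0. ] q6 1.13
  turn [-0.13 -0.05 -0.57] shift after turn mm [ 6.3 -3.5  8.7] rows>=0.1
```

Request:
drive_tool(
  motion="0 0 -0.6 0.0065 -0.0035 0 40; 0 0 -0.3 0.002 -0.001 0 40; 0 0 0 0 0 0.008 40; 0 0 0 0 0 0 40",
)

```text
clock: 2.95
position: [0.625, -0.0578, 0.1345]
ee_rot: [-0.0, 0.993, 0.118, 0.004]
contact_force: [0.3, -0.8, -0.1]
width: 0.0344
```

```bash
python3 -c "
from h import *
plan(620.5,-58.5,130,13.2)"
```

```text
t=2.95 at [625.  -57.8 134.5] psi 13.52 w 34.4 F [ 0.3 -0.8 -0.1] q6 1.13
  turn [ 0.03 -0.43  0.32] shift after turn mm [-4.5 -0.3  4.5] rows>=0.1
```

Request:
drive_tool(
  motion="0 0.4 0.2 -0.003 0 0.004 40; 0 0 0 0 0 0.001 40; 0 0 0 0 0 0 40",
)

```text
clock: 3.32
position: [0.6217, -0.0585, 0.1293]
ee_rot: [-0.001, 0.993, 0.116, 0.007]
contact_force: [0.4, 0.5, -0.5]
width: 0.0342
```

```bash
python3 -c "
from h import *
plan(620.5,-58.5,130,13.2)"
```

```text
t=3.33 at [621.7 -58.5 129.3] psi 13.31 w 34.2 F [ 0.4  0.5 -0.5] q6 1.13
  turn [ 0.04 -0.86  0.11] shift after turn mm [-1.2 -0.3 -0.7] rows>=0.1
```

Request:
drive_tool(
  motion="0 -0.9 0 0 0 0 40; 0 0 0 0 0 0 40; 0 0 0 0 0 0 0; 0 0 0 0 0 0 0; 0 0 0 0 0 0 0; 0 0 0 0 0 0 0",
  newtons=60,
)

```text
clock: 4.08
position: [0.6219, -0.0582, 0.1293]
ee_rot: [0.0, 0.993, 0.116, -0.001]
contact_force: [0.1, -0.6, -0.6]
width: 0.0145
```

```bash
python3 -c "
from h import *
plan(620.5,-58.5,130,13.2)"
```

```text
t=4.08 at [621.9 -58.2 129.3] psi 13.31 w 14.5 F [ 0.1 -0.6 -0.6] q6 1.13
  turn [0.02 0.09 0.11] shift after turn mm [-1.5 -0.1 -0.7] rows>=0.0
```

Request:
drive_tool(
  motion="0 0 0 0 0 -0.015 0; 0 0 0 0 0 -0.025 0; 0 0 0 0 0 -0.03 0; 0 0 0 0 0 -0.03 0; 0 0 0 0 0 -0.03 0; 0 0 0 0 0 0 0",
)

```text
clock: 4.82
position: [0.6213, -0.0584, 0.2654]
ee_rot: [0.0, 0.993, 0.116, -0.002]
contact_force: [-0.2, -0.0, -3.0]
width: 0.0146
```

```bash
python3 -c "
from h import *
plan(420,-400,180,0)"
```

```text
t=4.83 at [621.3 -58.4 265.4] psi 13.29 w 14.6 F [-0.2 -0.  -3. ] q6 1.13
  turn [ 0.03  0.18 13.29] shift after turn mm [-201.3  341.6   85.4] rows>=5.5
```

```bash
python3 -c "
from h import *
plan(420,-400,180,13.3)"
```

```text
t=4.83 at [621.3 -58.4 265.4] psi 13.29 w 14.6 F [-0.2 -0.  -3. ] q6 1.13
  turn [ 0.01  0.18 -0.01] shift after turn mm [-274.5  286.1   85.4] rows>=4.6
```

Request:
drive_tool(
  motion="0 0 0 -0.02 0.02 0 0; 0 0 0 -0.035 0.036 0 0; 0 0 0 -0.04 0.042 0 0; 0 0 0 -0.04 0.042 0 0; 0 0 0 -0.04 0.042 0 0; 0 0 0 -0.04 0.042 0 0; 0 0 0 -0.035 0.036 0.01 0; 0 0 0 -0.02 0.02 0.02 0; 0 0 0 0 0 0.02 0; 0 0 0 0 0 0.02 0; 0 0 0 0 0 0 0",
)

```text
clock: 6.2
position: [0.409, -0.3985, 0.1789]
ee_rot: [-0.008, 0.993, 0.116, -0.01]
contact_force: [0.6, 0.2, -1.9]
width: 0.0151
```

```bash
python3 -c "
from h import *
plan(420,-400,105,13.3)"
```

```text
t=6.20 at [ 409.  -398.5  178.9] psi 13.32 w 15.1 F [ 0.6  0.2 -1.9] q6 0.45
  turn [-1.03  0.98  0.01] shift after turn mm [10.3  4.  73.9] rows>=1.2
```

Request:
drive_tool(
  motion="-1 1 0 0.01 0.004 0 0; 0 0 0 0 0 0.03 0; 0 0 0 0 0 0.025 0; 0 0 0 0 0 0.015 0; 0 0 0 0 0 0 0; 0 0 0 0 0 0 0",
)

```text
clock: 6.95
position: [0.4259, -0.4022, 0.1117]
ee_rot: [0.005, 0.993, 0.117, 0.005]
contact_force: [-0.1, -0.5, -2.2]
width: 0.0147
```

```bash
python3 -c "
from h import *
plan(420,-400,100,13.3)"
```

```text
t=6.95 at [ 425.9 -402.2  111.7] psi 13.43 w 14.7 F [-0.1 -0.5 -2.2] q6 0.46
  turn [ 0.66 -0.53  0.12] shift after turn mm [-5.2 -3.5 11.7] rows>=0.2
```

Request:
drive_tool(
  motion="0.6 -0.5 0 0 0 0.005 0; 0 0 0 0 0 0.005 0; 0 0 0 0 0 0.002 0; 0 0 0 0 0 0 0",
)

```text
clock: 7.45
position: [0.427, -0.4034, 0.1009]
ee_rot: [0.002, 0.993, 0.117, 0.001]
contact_force: [-0.4, 0.3, -2.8]
width: 0.0143
```

```bash
python3 -c "
from h import *
plan(420,-400,100,13.3)"
```

```text
t=7.45 at [ 427.  -403.4  100.9] psi 13.42 w 14.3 F [-0.4  0.3 -2.8] q6 0.46
  turn [ 0.22 -0.1   0.12] shift after turn mm [-6.  -4.9  0.9] rows>=0.1
```

Request:
drive_tool(
  motion="0 0 0 0 0 0.002 0; 0 0 0 0 0 0.001 0; 0 0 0 0 0 0 0",
)

```text
clock: 7.82
position: [0.4272, -0.4035, 0.0993]
ee_rot: [0.002, 0.993, 0.117, 0.002]
contact_force: [-0.6, 0.1, -2.1]
width: 0.0147
```

Request:
drive_tool(
  motion="0 0 0 0 0 0.002 0; 0 0 0 0 0 0 0",
)

```text
clock: 8.07
position: [0.4274, -0.4034, 0.0993]
ee_rot: [0.003, 0.993, 0.117, 0.002]
contact_force: [0.8, -0.2, -2.5]
width: 0.015
```

Request:
drive_tool(
  motion="0 0 0 0 0 0.004 0; 0 0 0 0 0 0 0",
)

```text
clock: 8.32
position: [0.428, -0.4033, 0.0997]
ee_rot: [0.004, 0.993, 0.117, 0.003]
contact_force: [0.2, -0.5, -3.2]
width: 0.0149
```

Request:
drive_tool(
  motion="0 0 0 0 0 0 25; 0 0 0 0 0 0 45; 0 0 0 0 0 0 45; 0 0 0 0 0 -0.03 45; 0 0 0 0 0 -0.05 60; 0 0 0 0 0 -0.05 80; 0 0 0 0 0 -0.03 100; 0 0 0 0 0 0 100",
)

```text
clock: 9.32
position: [0.4271, -0.403, 0.2606]
ee_rot: [0.002, 0.993, 0.117, 0.002]
contact_force: [0.4, 0.4, 0.0]
width: 0.0853
```

Run:
```python
from h import *
plan(520,-150,300,13.3)
p,d=get_image('wrist'); save('w2',p); np.savez('pics/w2.npz',p=p,d=d,T=wristT())
```

```text
t=9.32 at [ 427.1 -403.   260.6] psi 13.39 w 85.3 F [0.4 0.4 0. ] q6 0.46
  turn [ 0.26 -0.21  0.09] shift after turn mm [ 148.6 -224.8  -39.4] rows>=3.6
```

View pics/w2.png

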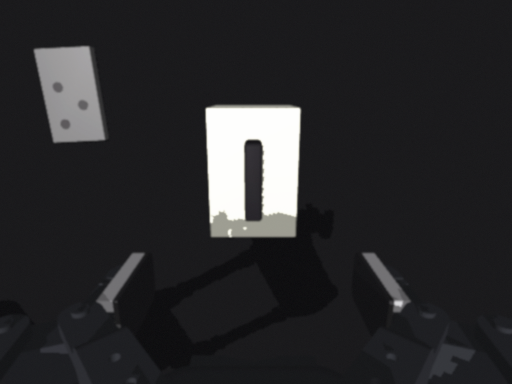

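The cover stands upright on the bench at (253,170) in the wrist view. Now I'll view the open base.

Run:
```python
from h import *
plan(620,-58,300,13.3)
```

```text
t=9.38 at [ 426.5 -402.2  258.9] psi 13.39 w 85.3 F [-0.5  0.  -0.6] q6 0.46
  turn [ 0.1  -0.14  0.09] shift after turn mm [ 267.5 -290.5  -41.1] rows>=4.6
```

Request:
drive_tool(
  motion="0 0 0 0.038 -0.041 -0.006 100; 0 0 0 0.038 -0.041 -0.006 100; 0 0 0 0.038 -0.041 -0.006 100; 0 0 0 0.038 -0.041 -0.006 100; 0 0 0 0.038 -0.041 -0.006 100; 0 0 0 0.038 -0.041 -0.006 100; 0 0 0 0.025 -0.02 -0.006 100; 0 0 0 0.01 -0.01 0 100; 0 0 0 0 0 0 100; 0 0 0 0 0 0 100",
)

```text
clock: 10.62
position: [0.6174, -0.0636, 0.2789]
ee_rot: [-0.007, 0.993, 0.114, -0.015]
contact_force: [0.1, 0.2, -0.4]
width: 0.0853
```

Run:
```python
from h import *
plan(620,-58,300,13.3)
p,d=get_image('wrist'); save('w3',p); np.savez('pics/w3.npz',p=p,d=d,T=wristT())
p,d=get_image('top'); save('t3',p); np.savez('pics/t3.npz',p=p,d=d)
```

```text
t=10.62 at [617.4 -63.6 278.9] psi 13.12 w 85.3 F [ 0.1  0.2 -0.4] q6 1.12
  turn [-1.02  1.56 -0.2 ] shift after turn mm [  3.8  -4.9 -21.1] rows>=0.3
```

View pics/w3.png

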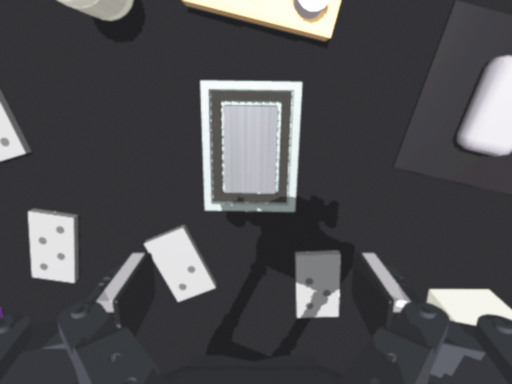

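Wrist view: rim is (200..302, 81..212), pedestal top (222..281, 102..194), with the two nearest plates at (180,263) and (318,284).

Run:
```python
from h import *
z=np.load('pics/w3.npz');p=z['p'];d=z['d'];T=z['T']
g=p.max(2)
m=(g>110).astype(np.uint8); m[:72]=0;m[222:]=0;m[:,:190]=0;m[:,312:]=0
for r in rects('wrist',m,.034,3000,T): print('rim',r[0],np.round(r[1:],1))
m2=(g>85).astype(np.uint8); m2[:96]=0;m2[199:]=0;m2[:,:217]=0;m2[:,286:]=0
for th in (85,110,140):
  m2=(g>th).astype(np.uint8); m2[:97]=0;m2[199:]=0;m2[:,:217]=0;m2[:,286:]=0
  for r in rects('wrist',m2,.042,1500,T): print('ped',th,r[0],np.round(r[1:],1))
m3=(g>100).astype(np.uint8); m3[:200]=0;m3[:,:20]=0;m3[:,350:]=0;m3[300:,:100]=0
for r in rects('wrist',m3,.012,1200,T): print('plate',r[0],np.round(r[1:],1))
z=np.load('pics/t3.npz');p=z['p'];g=p.max(2)
save('t3c',cv2.resize(p[110:200,270:360],None,fx=6,fy=6))
```

```text
rim [250. 143.] [621.2 -55.2 152.6 112.4  12.3]
ped 85 [249. 151.] [622.6 -56.  114.8  80.2  13.1]
ped 110 [250. 146.] [623.4 -55.3 106.   67.5  12.2]
ped 140 [250. 146.] [623.8 -55.3 104.4  65.7  12.3]
plate [317. 285.] [ 453.2 -189.5  105.7   62.9   15.7]
plate [180. 264.] [439.7   2.1 104.1  63.3  36.7]
plate [ 52. 245.] [426.4 175.3 106.7  64.5   4.2]
```

View pics/t3.png

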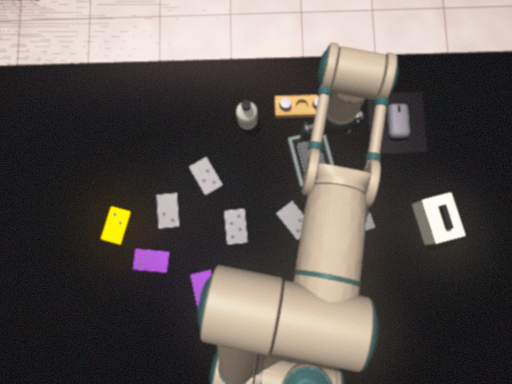

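Run:
```python
from h import *
plan(452.5,-190,80,15.7)
```

```text
t=10.72 at [617.5 -63.8 279.3] psi 13.08 w 85.3 F [ 0.2 -0.3 -0.5] q6 1.12
  turn [-1.05  1.49 -2.64] shift after turn mm [-193.    76.8  199.3] rows>=3.2
```

Request:
drive_tool(
  motion="-1 1.4 -2.6 -0.02 0.008 0 100; 0 0 0 -0.04 0.016 0.03 100; 0 0 0 -0.04 0.016 0.045 100; 0 0 0 -0.04 0.016 0.045 100; 0 0 0 -0.035 0.014 0.04 100; 0 0 0 -0.015 0.006 0.02 100; 0 0 0 0 0 0.01 100; 0 0 0 0 0 0 100; 0 0 0 0 0 0 100",
)

```text
clock: 11.85
position: [0.45, -0.1982, 0.0889]
ee_rot: [0.004, 0.991, 0.132, 0.005]
contact_force: [0.4, -0.1, -0.5]
width: 0.0855
```

Run:
```python
from h import *
plan(452.5,-190,4,15.7)
p,d=get_image('wrist'); save('w4',p); np.savez('pics/w4.npz',p=p,d=d,T=wristT())
```

```text
t=11.85 at [ 450.  -198.2   88.9] psi 15.15 w 85.5 F [ 0.4 -0.1 -0.5] q6 0.75
  turn [ 0.51 -0.49 -0.56] shift after turn mm [ 4.6 -7.2 84.9] rows>=1.4
```

View pics/w4.png

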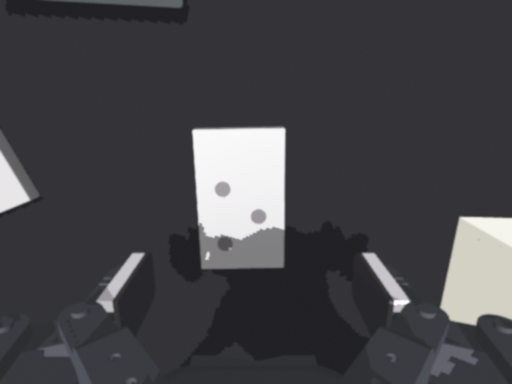

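```bash
cat >> h.py <<'E'
def plate(f,z=.012,th=90,box=(60,330,60,430)):
    q=np.load('pics/%s.npz'%f);g=q['p'].max(2);T=q['T']
    m=np.zeros_like(g);a,b,c,e=box;m[a:b,c:e]=(g[a:b,c:e]>th)
    m=cv2.morphologyEx(m,cv2.MORPH_OPEN,np.ones((5,5),np.uint8))
    for r in rects('wrist',m,z,1500,T): print('plate',r[0],np.round(r[1:],1))
E
python3 - <<'E'
from h import *
for th in (70,90,110): plate('w4',th=th,box=(80,330,150,330))
E
```

```text
plate [240. 196.] [ 451.9 -189.9  101.4   61.5   16.1]
plate [240. 196.] [ 451.9 -189.9  100.6   61.2   16.1]
plate [240. 196.] [ 452.1 -189.9   99.8   60.5   16.2]
```

Request:
drive_tool(
  motion="0.5 -0.5 -0.9 0.004 -0.006 0.01 100; 0 0 0 0 0 0.02 100; 0 0 0 0 0 0.025 100; 0 0 0 0 0 0.01 100; 0 0 0 0 0 0 100",
)

```text
clock: 12.52
position: [0.4574, -0.1896, 0.0233]
ee_rot: [0.001, 0.99, 0.143, 0.002]
contact_force: [-0.5, 0.3, -0.0]
width: 0.0855
```

Run:
```python
from h import *
plan(452,-190,4,16.1)
```

```text
t=12.53 at [ 457.4 -189.6   23.3] psi 16.44 w 85.5 F [-0.5  0.3 -0. ] q6 0.75
  turn [ 0.19 -0.22  0.34] shift after turn mm [-5.3 -1.1 19.3] rows>=0.3
```

Request:
drive_tool(
  motion="0.2 -0.2 0.3 -0.004 -0.001 0.007 100; 0 0 0 0 0 0.006 100; 0 0 0 0 0 0.004 100; 0 0 0 0 0 0 100",
)

```text
clock: 13.02
position: [0.4544, -0.1903, 0.0067]
ee_rot: [0.001, 0.99, 0.14, 0.001]
contact_force: [-0.0, 0.2, 0.2]
width: 0.0853
```

Run:
```python
from h import *
plan(452,-190,4,16.1)
```

```text
t=13.03 at [ 454.4 -190.3    6.7] psi 16.13 w 85.3 F [-0.   0.2  0.2] q6 0.75
  turn [ 0.12 -0.14  0.03] shift after turn mm [-2.2 -1.   2.7] rows>=0.0
```

Request:
drive_tool(
  motion="0 0 0 -0.002 0 0.003 100; 0 0 0 0 0 0 0; 0 0 0 0 0 0 0; 0 0 0 0 0 0 0; 0 0 0 0 0 0 0; 0 0 0 0 0 0 0",
  newtons=80,
)

```text
clock: 13.78
position: [0.4524, -0.1909, 0.0051]
ee_rot: [0.001, 0.99, 0.14, 0.002]
contact_force: [-0.5, -0.5, 0.3]
width: 0.0557
```

Request:
drive_tool(
  motion="0 0 0 0 0 -0.015 0; 0 0 0 0 0 -0.03 0; 0 0 0 0 0 -0.04 0; 0 0 0 0 0 -0.02 0; 0 0 0 0 0 0 0",
)

```text
clock: 14.4
position: [0.4509, -0.1902, 0.1108]
ee_rot: [-0.001, 0.99, 0.14, -0.0]
contact_force: [-0.2, -0.1, -1.7]
width: 0.0558
```

Run:
```python
from h import *
plan(622,-55.5,110,12.3)
p,d=get_image('wrist'); save('w5',p); np.savez('pics/w5.npz',p=p,d=d,T=wristT())
```

```text
t=14.40 at [ 450.9 -190.2  110.8] psi 16.11 w 55.8 F [-0.2 -0.1 -1.7] q6 0.75
  turn [-0.07  0.02  3.81] shift after turn mm [195.9 -95.2   0.8] rows>=3.1
```

View pics/w5.png

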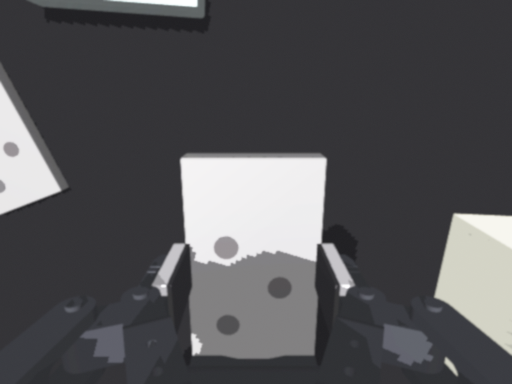

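```bash
cat >> h.py <<'E'
def rowedges(g,cols,v0,v1,thr):
    """first rising and last falling row crossing per column range (subpixel) on mean profile"""
    pr=g[:,cols[0]:cols[1]].astype(float).mean(1)
    up=[];dn=[]
    for v in range(v0,v1):
        a,b=pr[v]-thr,pr[v+1]-thr
        if a<0<=b: up.append(v+a/(a-b))
        if a>=0>b: dn.append(v+a/(a-b))
    return up,dn
def toolxy(uv,zt):
    T=camera_model('wrist')['T_tool_cam']
    return toworld('wrist',uv,zt,T)
E
python3 - <<'E'
from h import *
g=np.load('pics/w5.npz')['p'].max(2)
for c in ((195,215),(245,265),(295,312)):
    print(c,g[148:162,c[0]:c[1]].mean(1).round(0),g[350:364,c[0]:c[1]].mean(1).round(0))
for r in ((200,210),(225,235)):
    pr=g[r[0]:r[1]].astype(float).mean(0); print(pr[178:190].round(),pr[318:330].round())
print(toolxy([[205,157.5],[305,157.5],[205,357.5],[305,357.5],[184.5,205],[324,205]],-.0069).round(4)*1000)
E
```

```text
(195, 215) [ 56.  55.  56.  58.  72. 102. 125. 132. 141. 173. 217. 235. 242. 244.] [159. 157. 152. 140. 122.  94.  65.  54.  53.  54.  53.  53.  53.  53.]
(245, 265) [ 56.  56.  56.  58.  72. 101. 124. 131. 138. 171. 215. 234. 241. 242.] [130. 130. 130. 130. 130. 130. 129. 124. 103.  70.  55.  54.  53.  54.]
(295, 312) [ 56.  56.  56.  58.  72. 101. 124. 131. 139. 171. 213. 232. 239. 240.] [130. 130. 130. 128. 118.  94.  65.  54.  54.  53.  53.  53.  53.  54.]
[ 56.  55.  56.  60. 104. 181. 229. 241. 243. 243. 243. 243.] [238. 238. 238. 236. 222. 168.  98.  61.  56.  56.  56.  56.]
[ 55.  56.  56.  56.  57.  80. 140. 203. 233. 240. 241. 241.] [238. 237. 228. 193. 128.  69.  48.  48.  47.  46.  43.  40.]
[[ 48.7 -19.1  -6.9]
 [ 48.7  21.5  -6.9]
 [-50.3 -23.1  -6.9]
 [-50.3  25.9  -6.9]
 [ 28.4 -28.6  -6.9]
 [ 28.4  30.5  -6.9]]
```

Held plate seen square in the jaws (front edge row 157, rear row 357). Carrying it to just above the pedestal.

Request:
drive_tool(
  motion="0 0 3.8 0 0 0 0; 0 0 0 0.02 -0.01 0 0; 0 0 0 0.035 -0.017 0 0; 0 0 0 0.04 -0.02 0 0; 0 0 0 0.04 -0.02 0 0; 0 0 0 0.035 -0.016 0 0; 0 0 0 0.02 -0.01 0 0; 0 0 0 0.007 -0.003 0 0; 0 0 0 0 0 0 0",
)

```text
clock: 15.58
position: [0.6184, -0.0495, 0.0933]
ee_rot: [-0.005, 0.994, 0.105, -0.014]
contact_force: [-0.7, 0.0, -1.7]
width: 0.0557
```

Run:
```python
from h import *
plan(623,-55.5,60,12.3)
p,d=get_image('wrist'); save('w6',p); np.savez('pics/w6.npz',p=p,d=d,T=wristT())
```

```text
t=15.57 at [618.4 -49.5  93.3] psi 12.05 w 55.7 F [-0.7  0.  -1.7] q6 1.17
  turn [-0.79  1.48 -0.26] shift after turn mm [ 3.2  6.8 33.3] rows>=0.5
```

View pics/w6.png

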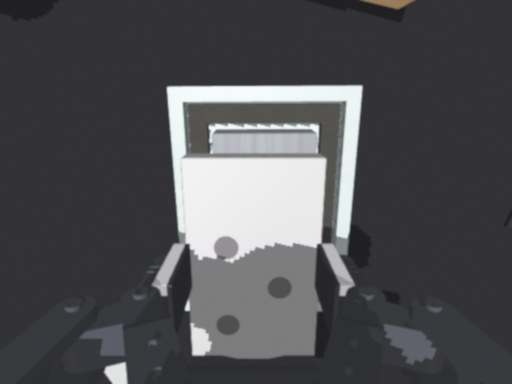

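Request:
drive_tool(
  motion="-0.8 1.4 -0.3 0.002 0.005 0.01 0; 0 0 0 0 0 0.008 0; 0 0 0 0 0 0.004 0; 0 0 0 0 0 0 0; 0 0 0 0 0 0 0",
)

```text
clock: 16.25
position: [0.618, -0.0572, 0.0715]
ee_rot: [0.0, 0.994, 0.105, -0.002]
contact_force: [-0.5, 0.4, -2.6]
width: 0.0561
```

```bash
cat >> h.py <<'E'
def rimfit(f,thr=110,rows=(110,150),cols=(200,330),vtop=(30,250),ushift=(40,480)):
    q=np.load('pics/%s.npz'%f);g=cv2.GaussianBlur(q['p'].max(2),(3,3),0).astype(float);T=q['T']
    def first(pr,lo,hi,step):
        for i in range(lo,hi,step):
            if pr[i]<thr<=pr[i+step]: return i+step*(thr-pr[i])/(pr[i+step]-pr[i])
    fr=[(u,first(g[:,u],vtop[0],vtop[1],1)) for u in range(*cols,4)]
    L=[(first(g[v],ushift[0],260,1),v) for v in range(*rows,3)]
    Rr=[(first(g[v],ushift[1],260,-1),v) for v in range(*rows,3)]
    res=[]
    for pts in (fr,L,Rr):
        pts=[p for p in pts if p[0] is not None and p[1] is not None]
        w=toworld('wrist',pts,.034,T)[:,:2]*1000
        vx,vy,x0,y0=cv2.fitLine(w.astype(np.float32),cv2.DIST_HUBER,0,.01,.01).ravel()
        res.append((np.array([x0,y0]),np.array([vx,vy])))
    (pf,vf),(pl,vl),(pr_,vr)=res
    a=lambda v:(np.degrees(np.arctan2(v[1],v[0]))+90)%180-90
    yaws=[(a(np.array([vf[1],-vf[0]]))),a(vl),a(vr)]
    print('rim px front',np.round(fr[len(fr)//2],1),'L',np.round(L[5],1),'R',np.round(Rr[5],1),'yaw f,l,r',np.round(yaws,2))
    y=np.radians((yaws[0]+yaws[1]+yaws[2])/3); ex=np.array([np.cos(y),np.sin(y)]);ey=np.array([-ex[1],ex[0]])
    xc=pf@ex-75; yc=(pl@ey+pr_@ey)/2; print('width',abs(pl@ey-pr_@ey))
    c=ex*xc+ey*yc; print('base centre',c.round(2),'yaw %.2f'%np.degrees(y)); return c,np.degrees(y)
E
python3 - <<'E'
from h import *
plan(623,-55.5,60,12.3)
p,d=get_image('wrist'); save('w7',p); np.savez('pics/w7.npz',p=p,d=d,T=wristT())
rimfit('w7');rimfit('w6')
E
```

```text
t=16.25 at [618.  -57.2  71.5] psi 12.10 w 56.1 F [-0.5  0.4 -2.6] q6 1.16
  turn [ 0.03  0.18 -0.2 ] shift after turn mm [ 5.3 -0.6 11.5] rows>=0.2
rim px front [264.   82.3] L [143.3 125. ] R [355.4 125. ] yaw f,l,r [12.33 12.48 12.25]
width 111.28581
base centre [621.66 -55.03] yaw 12.36
rim px front [264.   84.6] L [168.6 125. ] R [359.4 125. ] yaw f,l,r [12.3  12.37 12.31]
width 111.40871
base centre [621.28 -55.23] yaw 12.33
```

View pics/w7.png

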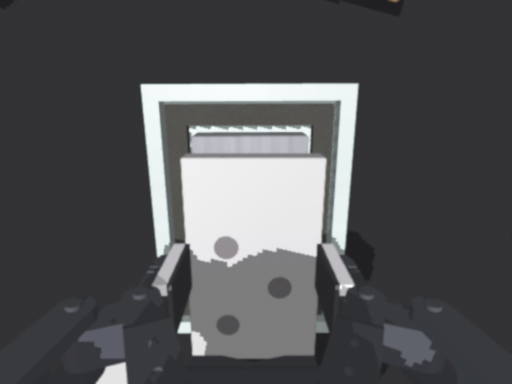

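Run:
```python
from h import *
plan(621.8,-54.1,50,12.35)
```

```text
t=16.30 at [618.  -57.1  71.5] psi 12.10 w 56.1 F [-0.1  0.  -1.6] q6 1.16
  turn [ 0.03  0.17 -0.25] shift after turn mm [ 4.3 -2.1 21.5] rows>=0.3
```

Request:
drive_tool(
  motion="0 0.1 -0.25 0.004 -0.002 0.007 0; 0 0 0 0 0 0.006 0; 0 0 0 0 0 0 0; 0 0 0 0 0 0 0",
)

```text
clock: 16.8
position: [0.6221, -0.0538, 0.0576]
ee_rot: [0.0, 0.994, 0.108, -0.0]
contact_force: [0.3, -0.7, -1.8]
width: 0.0559
```

Run:
```python
from h import *
plan(621.8,-54.1,50,12.35)
```

```text
t=16.80 at [622.1 -53.8  57.6] psi 12.40 w 55.9 F [ 0.3 -0.7 -1.8] q6 1.16
  turn [0.04 0.05 0.05] shift after turn mm [-0.3  0.2  7.6] rows>=0.1
```

Request:
drive_tool(
  motion="0 0 0 0 0 0.004 0; 0 0 0 0 0 0.003 0; 0 0 0 0 0 0 0; 0 0 0 0 0 0 0",
)

```text
clock: 17.3
position: [0.6221, -0.0539, 0.0503]
ee_rot: [0.0, 0.994, 0.108, -0.0]
contact_force: [0.1, -0.1, -2.0]
width: 0.0559
```

Run:
```python
from h import *
plan(621.8,-54.1,47.1,12.35)
```

```text
t=17.30 at [622.1 -53.9  50.3] psi 12.39 w 55.9 F [ 0.1 -0.1 -2. ] q6 1.16
  turn [0.04 0.04 0.04] shift after turn mm [-0.3  0.1  3.2] rows>=0.1
```

Request:
drive_tool(
  motion="0 0 0 0 0 0.003 0; 0 0 0 0 0 0.001 0; 0 0 0 0 0 0 0",
)

```text
clock: 17.68
position: [0.6224, -0.054, 0.0472]
ee_rot: [0.001, 0.994, 0.108, 0.0]
contact_force: [-0.6, -0.3, -2.1]
width: 0.0557
```

Run:
```python
from h import *
plan(621.8,-54.1,47.1,12.35)
```

```text
t=17.68 at [622.4 -54.   47.2] psi 12.39 w 55.7 F [-0.6 -0.3 -2.1] q6 1.16
  turn [ 0.07 -0.02  0.04] shift after turn mm [-0.6 -0.   0.1] rows>=0.0
```

Request:
drive_tool(
  motion="0 0 0 0 0 0.001 0; 0 0 0 0 0 0 75; 0 0 0 0 0 0 80; 0 0 0 0 0 0 85; 0 0 0 0 0 -0.02 90; 0 0 0 0 0 -0.04 100; 0 0 0 -0.01 0 -0.04 100; 0 0 0 -0.015 0 -0.02 100; 0 0 0 0 0 0 100; 0 0 0 0 0 0 100",
)

```text
clock: 18.92
position: [0.5961, -0.0594, 0.1668]
ee_rot: [-0.0, 0.994, 0.108, -0.002]
contact_force: [-0.7, 0.5, -1.1]
width: 0.0855
```

Run:
```python
from h import *
plan(438.5,1.5,90,36.9)
p,d=get_image('wrist'); save('w8',p); np.savez('pics/w8.npz',p=p,d=d,T=wristT())
```

```text
t=18.93 at [596.1 -59.4 166.8] psi 12.38 w 85.5 F [-0.7  0.5 -1.1] q6 1.14
  turn [ -0.06   0.17 -24.52] shift after turn mm [ -89.5 -143.3   76.8] rows>=2.3
```

View pics/w8.png

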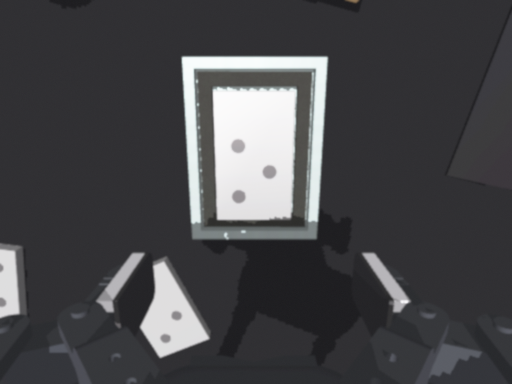

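Run:
```python
from h import *
rimfit('w8',rows=(90,200),cols=(200,310))
for th in (130,170,200):plate('w8',z=.054,th=th,box=(83,224,208,302))
```

```text
rim px front [256.   55.3] L [183.3 105. ] R [325.1 105. ] yaw f,l,r [12.35 12.4  12.35]
width 111.6875
base centre [621.83 -54.91] yaw 12.37
plate [254. 151.] [622.9 -54.6 101.4  61.1  12.4]
plate [254. 152.] [622.6 -54.7 100.8  60.7  12.4]
plate [254. 151.] [623.  -54.5  99.9  59.7  12.4]
```

Run:
```python
from h import *
p=np.load('pics/w8.npz')['p']
a=cv2.resize(p[45:110,170:340],None,fx=4.5,fy=4.5,interpolation=cv2.INTER_NEAREST)
b=cv2.resize(p[195:250,170:340],None,fx=4.5,fy=4.5,interpolation=cv2.INTER_NEAREST)
save('w8z',np.vstack([a,b]))
```

```text
(no output)
```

View pics/w8z.png

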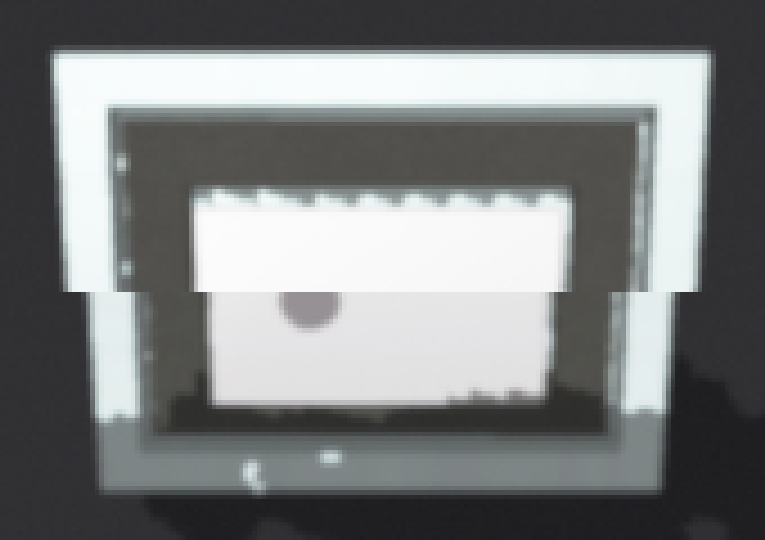

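Run:
```python
from h import *
q=np.load('pics/w8.npz');T=q['T'];g=q['p'].astype(int)
print(g[84:96,255].tolist()); print(g[214:226,225].tolist()); print(g[150,208:222].tolist(),g[150,286:300].tolist())
print(g[236:246,225].max(1), g[50:60,255].max(1))
y=np.radians(12.37);ex=np.array([np.cos(y),np.sin(y)]);ey=np.array([-ex[1],ex[0]])
B=np.array([621.05,-55.1])
def loc(uv,z): 
    w=toworld('wrist',uv,z,T)[:,:2]*1000-B
    return np.c_[w@ex,w@ey].round(2)
print(loc([[255,91.0],[225,220.3],[214.3,150],[295,150]],.054))
print(loc([[255,55.6],[225,240.5]],.034))
```

```text
[[81, 80, 77], [85, 85, 83], [105, 110, 110], [128, 136, 136], [151, 162, 161], [199, 211, 209], [228, 234, 233], [238, 239, 240], [248, 247, 248], [250, 250, 250], [251, 250, 250], [251, 250, 250]]
[[227, 226, 226], [227, 226, 226], [226, 225, 226], [226, 225, 226], [221, 220, 221], [185, 183, 185], [110, 109, 109], [57, 57, 55], [50, 49, 47], [49, 48, 46], [49, 49, 47], [52, 53, 52]]
[[82, 80, 77], [83, 81, 78], [82, 81, 78], [82, 81, 78], [79, 77, 75], [85, 85, 83], [146, 144, 145], [222, 220, 221], [243, 242, 243], [246, 245, 246], [246, 245, 246], [245, 245, 245], [245, 245, 245], [245, 245, 245]] [[241, 240, 240], [240, 240, 241], [240, 239, 240], [241, 240, 241], [241, 240, 241], [239, 238, 239], [230, 231, 231], [220, 225, 225], [178, 188, 188], [107, 112, 110], [78, 77, 74], [80, 79, 76], [81, 79, 76], [81, 79, 77]]
[213 180 137  87  48  33  33  33  33  33] [ 51  51  51  50  53  78 152 231 251 253]
[[ 49.91  -0.48]
 [-49.92  23.52]
 [  7.1   30.31]
 [  7.14 -30.93]]
[[ 75.63  -0.53]
 [-76.79  25.74]]
```

First plate is on the pedestal within about 0.5 mm. Next is plate 2.

Request:
drive_tool(
  motion="0 0 -8.2 0 0 0 100; 0 0 -8.2 -0.02 -0.03 0 100; 0 0 -8.2 -0.02 -0.03 0.01 100; 0 0 0 -0.03 -0.04 0.02 100; 0 0 0 -0.02 -0.03 0.025 100; 0 0 0 -0.01 -0.015 0.015 100; 0 0 0 0 0 0 100; 0 0 0 0 0 0 100",
)

```text
clock: 19.98
position: [0.4276, 0.0112, 0.086]
ee_rot: [-0.004, 0.946, 0.324, -0.008]
contact_force: [0.8, 0.8, 0.9]
width: 0.0857
```

```bash
cat >> h.py <<'E'
def look(f):
    p,d=get_image('wrist'); save(f,p); np.savez('pics/%s.npz'%f,p=p,d=d,T=wristT())
E
python3 - <<'E'
from h import *
plan(438.5,1.5,4,36.9)
look('w9')
for th in (70,90,110): plate('w9',th=th,box=(40,330,140,350))
E
```

```text
t=19.98 at [427.6  11.2  86. ] psi 37.82 w 85.7 F [0.8 0.8 0.9] q6 0.77
  turn [-0.79  0.75  0.92] shift after turn mm [ 2.9 14.3 82. ] rows>=1.3
plate [274. 195.] [438.7   2.4 101.4  61.   36.7]
plate [274. 195.] [438.6   2.4 100.8  60.7  36.6]
plate [274. 194.] [438.7   2.7  99.7  60.4  36.7]
```

View pics/w9.png

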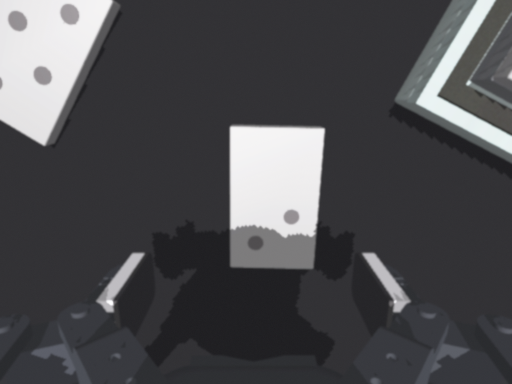

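Request:
drive_tool(
  motion="-0.8 0.7 1 0.001 0.01 0.01 100; 0 0 0 0 0.003 0.02 100; 0 0 0 0 0 0.025 100; 0 0 0 0 0 0.015 100; 0 0 0 0 0 0 100",
)

```text
clock: 20.65
position: [0.4474, -0.0016, 0.0168]
ee_rot: [0.003, 0.949, 0.315, 0.006]
contact_force: [0.7, 0.2, 0.1]
width: 0.0853
```

Run:
```python
from h import *
plan(438.6,2.4,5,36.7)
```

```text
t=20.65 at [447.4  -1.6  16.8] psi 36.68 w 85.3 F [0.7 0.2 0.1] q6 0.77
  turn [ 0.57 -0.48 -0.02] shift after turn mm [-4.7 -8.4 11.8] rows>=0.2
```

Request:
drive_tool(
  motion="0.5 -0.4 0 -0.0045 -0.008 0 100; 0 0 0 0 0 0.005 100; 0 0 0 0 0 0.004 100; 0 0 0 0 0 0 100",
)

```text
clock: 21.15
position: [0.4412, 0.0019, 0.0091]
ee_rot: [0.001, 0.949, 0.315, 0.003]
contact_force: [0.1, 0.4, -0.6]
width: 0.0858
```

Run:
```python
from h import *
plan(438.6,2.4,5,36.7)
```

```text
t=21.15 at [441.2   1.9   9.1] psi 36.68 w 85.8 F [ 0.1  0.4 -0.6] q6 0.78
  turn [ 0.24 -0.25 -0.02] shift after turn mm [-1.8 -2.   4.1] rows>=0.1
```

Request:
drive_tool(
  motion="0.2 -0.2 0 -0.0018 -0.002 0.003 100; 0 0 0 0 0 0.001 100; 0 0 0 0 0 0 100; 0 0 0 0 0 0 0; 0 0 0 0 0 0 0; 0 0 0 0 0 0 0; 0 0 0 0 0 0 0; 0 0 0 0 0 0 0",
)

```text
clock: 22.15
position: [0.4385, 0.0026, 0.0065]
ee_rot: [0.0, 0.949, 0.315, 0.001]
contact_force: [-0.5, 0.1, 0.9]
width: 0.0545
```

Request:
drive_tool(
  motion="0 0 0 0 0 -0.015 0; 0 0 0 0 0 -0.03 0; 0 0 0 0 0 -0.035 0; 0 0 0 0 0 -0.02 0; 0 0 0 0 0 0 0; 0 0 0 0 0 0 0",
)

```text
clock: 22.9
position: [0.4356, 0.0029, 0.1055]
ee_rot: [-0.002, 0.949, 0.314, -0.003]
contact_force: [-0.2, -0.7, -2.1]
width: 0.0544
```

Run:
```python
from h import *
plan(622.1,-54.1,100,12.35)
look('w10')
```

```text
t=22.90 at [435.6   2.9 105.5] psi 36.66 w 54.4 F [-0.2 -0.7 -2.1] q6 0.78
  turn [-0.23  0.31 24.31] shift after turn mm [170.   95.6   5.5] rows>=2.7
```

View pics/w10.png

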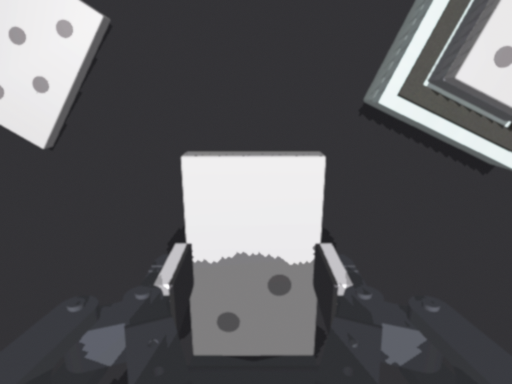

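```bash
cat >> h.py <<'E'
def inhand(f,zt):
    """plate top centre in tool coords: front top edge, rear edge, sides"""
    g=np.load('pics/%s.npz'%f)['p'].max(2).astype(float)
    def row(c,v0,v1,frac=.5):
        pr=g[:,c-6:c+7].mean(1); lo,hi=None,None
        d=np.gradient(cv2.GaussianBlur(pr.reshape(-1,1),(1,5),0).ravel()); s=np.arange(v0,v1); w=np.abs(d[v0:v1]); i=w.argmax(); k=slice(max(i-2,0),i+3)
        return (s[k]*w[k]).sum()/w[k].sum()
    def col(r,u0,u1):
        pr=g[r-3:r+4].mean(0); d=np.gradient(cv2.GaussianBlur(pr.reshape(-1,1),(1,5),0).ravel()); s=np.arange(u0,u1); w=np.abs(d[u0:u1]); i=w.argmax(); k=slice(max(i-2,0),i+3)
        return (s[k]*w[k]).sum()/w[k].sum()
    F=[(c,row(c,155,170)) for c in (205,255,305)]
    B=[(c,row(c,345,366)) for c in (230,255,280)]
    L=[(col(r,170,205),r) for r in (185,215)]; R_=[(col(r,308,340),r) for r in (185,215)]
    tf,tb,tl,tr=[toolxy(a,zt)*1000 for a in (F,B,L,R_)]
    print('front px',np.round(F,1)[:,1],'x',tf[:,0].round(2),'rear x',tb[:,0].round(2),'y',tl[:,1].round(2),tr[:,1].round(2))
    print('centre x front-50: %.2f  mid %.2f  y %.2f'%(tf[:,0].mean()-50,(tf[:,0].mean()+tb[:,0].mean())/2,(tl[:,1].mean()+tr[:,1].mean())/2),'yaw %.2f'%np.degrees(np.arctan2(tf[2,0]-tf[0,0],tf[2,1]-tf[0,1])))
E
python3 - <<'E'
from h import *
inhand('w5',-.0069); inhand('w10',-.0055)
E
```

```text
front px [157. 157. 157.] x [48.73 48.74 48.74] rear x [-50.13 -50.92 -49.6 ] y [-29.33 -29.33] [30.17 30.34]
centre x front-50: -1.27  mid -0.74  y 0.46 yaw 0.01
front px [156.1 155.9 155.9] x [48.85 48.96 48.97] rear x [-50.33 -50.38 -50.22] y [-29.38 -29.36] [30.32 30.33]
centre x front-50: -1.07  mid -0.69  y 0.48 yaw 0.16
```

Request:
drive_tool(
  motion="0 0 8 0 0 0 0; 0 0 8 0.02 0.01 0 0; 0 0 8 0.03 0.017 0 0; 0 0 0 0.035 0.02 0 0; 0 0 0 0.035 0.02 0 0; 0 0 0 0.03 0.017 0 0; 0 0 0 0.015 0.008 0 0; 0 0 0 0 0 0 0; 0 0 0 0 0 0 0",
)

```text
clock: 24.08
position: [0.614, -0.0417, 0.0872]
ee_rot: [-0.005, 0.995, 0.103, -0.016]
contact_force: [0.3, -0.6, -2.5]
width: 0.0549
```

Run:
```python
from h import *
plan(622,-54.1,75,12.35)
```

```text
t=24.07 at [614.  -41.7  87.2] psi 11.86 w 54.9 F [ 0.3 -0.6 -2.5] q6 1.18
  turn [-0.75  1.82 -0.5 ] shift after turn mm [ 5.2 13.9 12.2] rows>=0.2
```

Request:
drive_tool(
  motion="-0.7 1.7 -0.5 0.003 0.012 0 0; 0 0 0 0 0 0 0; 0 0 0 0 0 0 0",
)

```text
clock: 24.45
position: [0.6156, -0.0512, 0.0859]
ee_rot: [-0.001, 0.994, 0.108, -0.003]
contact_force: [0.3, 0.5, -2.9]
width: 0.0543
```

Run:
```python
from h import *
plan(622,-54.1,75,12.35)
```

```text
t=24.45 at [615.6 -51.2  85.9] psi 12.38 w 54.3 F [ 0.3  0.5 -2.9] q6 1.16
  turn [-0.19  0.36  0.03] shift after turn mm [ 5.6  4.2 10.9] rows>=0.2
```

Request:
drive_tool(
  motion="-0.2 0.3 0 0.0055 0.004 0.006 0; 0 0 0 0 0 0.003 0; 0 0 0 0 0 0 0; 0 0 0 0 0 0 0",
)

```text
clock: 24.95
position: [0.6218, -0.0532, 0.0762]
ee_rot: [-0.0, 0.994, 0.108, -0.001]
contact_force: [0.1, 0.5, -2.5]
width: 0.0545
```

Run:
```python
from h import *
plan(622,-54.1,66,12.35)
look('w11'); rimfit('w11')
```

```text
t=24.95 at [621.8 -53.2  76.2] psi 12.41 w 54.5 F [ 0.1  0.5 -2.5] q6 1.16
  turn [-0.02  0.08  0.06] shift after turn mm [-0.   0.9 10.2] rows>=0.2
rim px front [264.   92.1] L [152.3 125. ] R [359.2 125. ] yaw f,l,r [12.38 12.39 12.31]
width 111.31264
base centre [621.61 -55.04] yaw 12.36
```

View pics/w11.png

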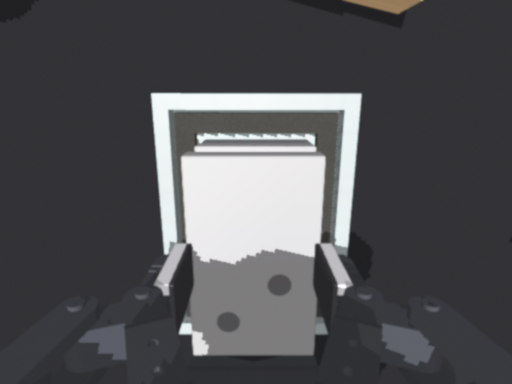

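Held plate is square over the first (front strip visible at rows 140–152). Lowering.

Request:
drive_tool(
  motion="0 0 0 0 0.001 0.006 0; 0 0 0 0 0 0.004 0; 0 0 0 0 0 0.003 0; 0 0 0 0 0 0 0; 0 0 0 0 0 0 0",
)

```text
clock: 25.62
position: [0.6219, -0.0543, 0.0621]
ee_rot: [-0.0, 0.994, 0.108, -0.001]
contact_force: [0.4, -0.1, -3.2]
width: 0.0546
```

Run:
```python
from h import *
plan(622,-54.1,60.5,12.35)
```

```text
t=25.62 at [621.9 -54.3  62.1] psi 12.39 w 54.6 F [ 0.4 -0.1 -3.2] q6 1.16
  turn [-0.03  0.09  0.04] shift after turn mm [ 0.2 -0.1  1.6] rows>=0.0
```

Request:
drive_tool(
  motion="0 0 0 0 0 0.0015 0; 0 0 0 0 0 0.0007 0; 0 0 0 0 0 0 0; 0 0 0 0 0 0 75; 0 0 0 0 0 0 85; 0 0 0 0 0 0 90; 0 0 0 0 0 -0.02 100; 0 0 0 0 0 -0.04 100; 0 0 0 -0.01 0 -0.04 100; 0 0 0 -0.015 0 -0.02 100; 0 0 0 0 0 0 100; 0 0 0 0 0 0 100",
)

```text
clock: 27.12
position: [0.5966, -0.0599, 0.1826]
ee_rot: [-0.0, 0.994, 0.108, -0.001]
contact_force: [-0.5, 0.0, 0.3]
width: 0.0858
```

Run:
```python
from h import *
plan(424.5,175.5,90,4.2)
look('w12'); rimfit('w12',rows=(90,200),cols=(200,310))
```

```text
t=27.12 at [596.6 -59.9 182.6] psi 12.39 w 85.8 F [-0.5  0.   0.3] q6 1.14
  turn [-0.03  0.09  8.19] shift after turn mm [-154.4 -247.4   92.6] rows>=4.0
rim px front [256.   58.3] L [186.3 105. ] R [320.5 105. ] yaw f,l,r [12.33 12.41 12.34]
width 111.83667
base centre [621.9  -54.93] yaw 12.36
```

View pics/w12.png

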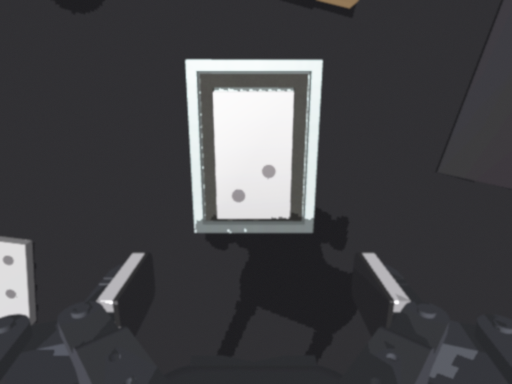

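Request:
drive_tool(
  motion="0 0 8 0 0 0 100; 0 0 0 -0.025 -0.04 0 100; 0 0 0 -0.035 -0.055 0 100; 0 0 0 -0.035 -0.055 0.02 100; 0 0 0 -0.033 -0.053 0.035 100; 0 0 0 -0.02 -0.03 0.02 100; 0 0 0 -0.006 -0.01 0.01 100; 0 0 0 0 0 0 100; 0 0 0 0 0 0 100; 0 0 0 0 0 0 100",
)

```text
clock: 28.42
position: [0.4313, 0.1624, 0.0937]
ee_rot: [-0.0, 0.999, 0.034, -0.007]
contact_force: [-0.3, -0.2, 0.1]
width: 0.0854
```

Run:
```python
from h import *
plan(424.5,175.5,5,4.2)
look('w13')
for th in (70,90,110): plate('w13',th=th,box=(40,330,140,350))
```

```text
t=28.43 at [431.3 162.4  93.7] psi 3.91 w 85.4 F [-0.3 -0.2  0.1] q6 1.71
  turn [-0.05  0.8  -0.29] shift after turn mm [ -5.8 -13.5  88.7] rows>=1.4
plate [232. 204.] [424.9 176.6 102.   61.5   4.2]
plate [232. 205.] [424.7 176.7 101.6  60.9   4.4]
plate [232. 204.] [424.4 176.5 100.9  60.5   4.4]
```

View pics/w13.png

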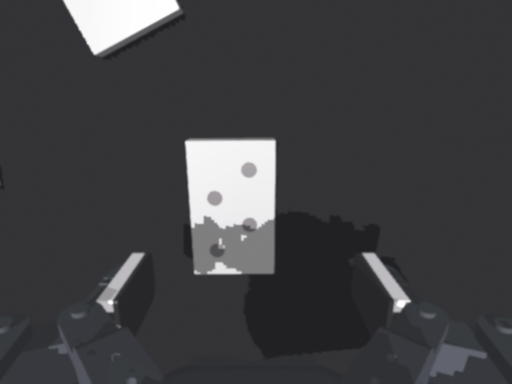

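Request:
drive_tool(
  motion="0 0.7 -0.3 -0.005 -0.012 0.005 100; 0 0 0 0 -0.001 0.02 100; 0 0 0 0 0 0.025 100; 0 0 0 0 0 0.015 100; 0 0 0 0 0 0 100; 0 0 0 0 0 0 100",
)

```text
clock: 29.22
position: [0.4265, 0.1771, 0.0286]
ee_rot: [-0.002, 0.999, 0.035, 0.003]
contact_force: [-0.3, -0.0, 0.1]
width: 0.0854
```

Run:
```python
from h import *
plan(424.6,176.6,5,4.3)
```

```text
t=29.23 at [426.5 177.1  28.6] psi 4.06 w 85.4 F [-0.3 -0.   0.1] q6 1.74
  turn [-0.17 -0.32 -0.24] shift after turn mm [-2.   0.4 23.6] rows>=0.4
```

Request:
drive_tool(
  motion="-0.2 -0.3 -0.2 -0.0015 0 0.008 100; 0 0 0 0 0 0.008 100; 0 0 0 0 0 0.004 100; 0 0 0 0 0 0 100; 0 0 0 0 0 0 100",
)

```text
clock: 29.85
position: [0.426, 0.1774, 0.0085]
ee_rot: [0.0, 0.999, 0.037, 0.001]
contact_force: [-0.2, 0.4, 0.5]
width: 0.0856
```

Run:
```python
from h import *
plan(424.6,176.6,5,4.3)
```

```text
t=29.85 at [426.  177.4   8.5] psi 4.27 w 85.6 F [-0.2  0.4  0.5] q6 1.74
  turn [ 0.01 -0.17 -0.03] shift after turn mm [-1.5  0.7  3.5] rows>=0.1
```

Request:
drive_tool(
  motion="0 -0.1 0 -0.0015 0.0005 0.003 100; 0 0 0 0 0 0.001 100; 0 0 0 0 0 0 0; 0 0 0 0 0 0 0; 0 0 0 0 0 0 0; 0 0 0 0 0 0 0; 0 0 0 0 0 0 0",
)

```text
clock: 30.72
position: [0.4247, 0.1769, 0.0058]
ee_rot: [-0.0, 0.999, 0.037, 0.001]
contact_force: [0.2, -0.1, 0.3]
width: 0.0552
```

Request:
drive_tool(
  motion="0 0 0 0 0 -0.015 0; 0 0 0 0 0 -0.03 0; 0 0 0 0 0 -0.04 0; 0 0 0 0 0 -0.03 0; 0 0 0 0 0 0 0; 0 0 0 0 0 0 0",
)

```text
clock: 31.48
position: [0.4214, 0.176, 0.1197]
ee_rot: [0.001, 0.999, 0.037, -0.004]
contact_force: [-0.4, 0.2, -2.1]
width: 0.0555
```

Run:
```python
from h import *
plan(622,-54.1,120,12.35)
look('w14'); inhand('w14',-.0065)
```

```text
t=31.48 at [421.4 176.  119.7] psi 4.25 w 55.5 F [-0.4  0.2 -2.1] q6 1.74
  turn [ 0.05  0.42 -8.1 ] shift after turn mm [146.7 267.7  -0.3] rows>=4.3
front px [157.  156.9 156.9] x [48.91 48.94 48.96] rear x [-49.87 -50.21 -49.7 ] y [-29.43 -29.38] [29.97 29.95]
centre x front-50: -1.06  mid -0.49  y 0.27 yaw 0.08
```

View pics/w14.png

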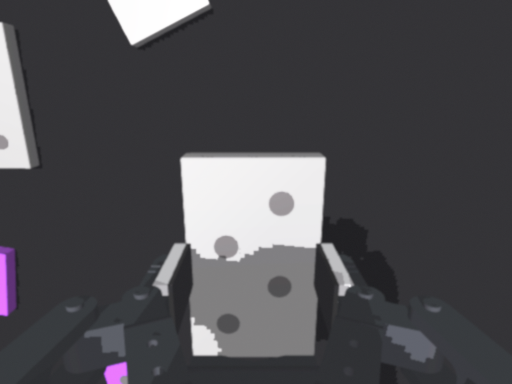

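Request:
drive_tool(
  motion="0 0 -8 0 0 -0.005 0; 0 0 0 0.02 0.035 -0.003 0; 0 0 0 0.027 0.05 -0.003 0; 0 0 0 0.027 0.05 -0.003 0; 0 0 0 0.027 0.05 -0.003 0; 0 0 0 0.024 0.045 -0.003 0; 0 0 0 0.015 0.025 -0.002 0; 0 0 0 0.005 0.01 0 0; 0 0 0 0 0 0 0; 0 0 0 0 0 0 0",
)

```text
clock: 32.78
position: [0.6162, -0.0559, 0.1195]
ee_rot: [-0.003, 0.994, 0.11, -0.02]
contact_force: [-0.4, 0.9, -2.8]
width: 0.0553
```

Run:
```python
from h import *
plan(622,-54.1,85,12.35)
```

```text
t=32.77 at [616.2 -55.9 119.5] psi 12.65 w 55.3 F [-0.4  0.9 -2.8] q6 1.15
  turn [-0.64  2.21  0.29] shift after turn mm [ 6.  -0.5 34.5] rows>=0.6
```

Request:
drive_tool(
  motion="-0.6 2 0.3 0.003 0 0.008 0; 0 0 0 0 0 0.01 0; 0 0 0 0 0 0.004 0; 0 0 0 0 0 0 0; 0 0 0 0 0 0 0",
)

```text
clock: 33.4
position: [0.6162, -0.0511, 0.0969]
ee_rot: [-0.001, 0.994, 0.11, -0.003]
contact_force: [-0.8, -0.2, -1.1]
width: 0.0549
```

Run:
```python
from h import *
plan(622,-54.1,85,12.35)
```

```text
t=33.40 at [616.2 -51.1  96.9] psi 12.59 w 54.9 F [-0.8 -0.2 -1.1] q6 1.16
  turn [-0.13  0.3   0.24] shift after turn mm [ 5.   4.2 11.9] rows>=0.2
```

Request:
drive_tool(
  motion="-0.1 0.3 0.3 0.005 0.004 0.006 0; 0 0 0 0 0 0.003 0; 0 0 0 0 0 0 0; 0 0 0 0 0 0 0",
)

```text
clock: 33.9
position: [0.623, -0.0546, 0.0875]
ee_rot: [-0.0, 0.994, 0.107, 0.001]
contact_force: [-0.1, -0.5, -3.1]
width: 0.0554
```

Run:
```python
from h import *
plan(622,-54.1,72,12.35)
look('w15'); rimfit('w15'); inhand('w15',-.0065)
```

```text
t=33.90 at [623.  -54.6  87.5] psi 12.25 w 55.4 F [-0.1 -0.5 -3.1] q6 1.16
  turn [ 0.   -0.06 -0.1 ] shift after turn mm [-0.9 -0.7 15.5] rows>=0.2
rim px front [264.   93.8] L [155. 125.] R [350. 125.] yaw f,l,r [12.22 12.36 12.32]
width 111.41475
base centre [621.68 -54.95] yaw 12.30
front px [157.2 157.2 157.1] x [48.76 48.79 48.82] rear x [-49.9  -50.21 -49.74] y [-29.3  -29.24] [32.81 32.83]
centre x front-50: -1.21  mid -0.58  y 1.78 yaw 0.08
```

View pics/w15.png

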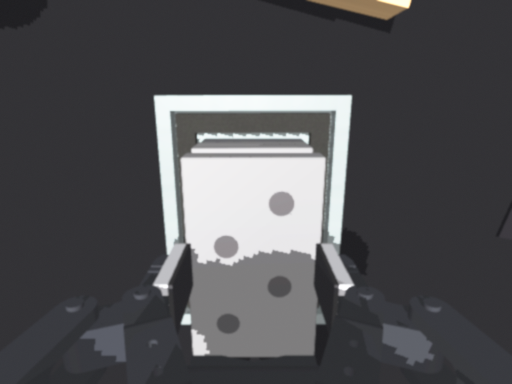

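Good; lowering with a small correction.

Request:
drive_tool(
  motion="0 0 -0.1 -0.0008 -0.0006 0.006 0; 0 0 0 0 0 0.005 0; 0 0 0 0 0 0.003 0; 0 0 0 0 0 0 0; 0 0 0 0 0 0 0",
)

```text
clock: 34.58
position: [0.6217, -0.054, 0.0724]
ee_rot: [-0.0, 0.994, 0.108, 0.0]
contact_force: [0.2, -0.2, -2.4]
width: 0.055
```

Run:
```python
from h import *
plan(622,-54.1,71.8,12.35)
```

```text
t=34.58 at [621.7 -54.   72.4] psi 12.35 w 55.0 F [ 0.2 -0.2 -2.4] q6 1.16
  turn [-0.01 -0.04  0.  ] shift after turn mm [0.2 0.1 0.6] rows>=0.0
```

Request:
drive_tool(
  motion="0 0 0 0.0003 0 0.0008 0; 0 0 0 0 0 0.0005 0; 0 0 0 0 0 0 0; 0 0 0 0 0 0 75; 0 0 0 0 0 0 85; 0 0 0 0 0 0 90; 0 0 0 0 0 -0.02 100; 0 0 0 0 0 -0.04 100; 0 0 0 -0.01 0 -0.04 100; 0 0 0 -0.015 0 -0.02 100; 0 0 0 0 0 0 100; 0 0 0 0 0 0 100",
)

```text
clock: 36.08
position: [0.5967, -0.0596, 0.194]
ee_rot: [-0.0, 0.994, 0.108, 0.001]
contact_force: [0.1, 0.9, -0.3]
width: 0.0853
```

Run:
```python
from h import *
plan(579,263.5,90,29.5)
look('w16'); rimfit('w16',rows=(90,200),cols=(200,310))
```

```text
t=36.08 at [596.7 -59.6 194. ] psi 12.35 w 85.3 F [ 0.1  0.9 -0.3] q6 1.14
  turn [ 1.000e-02 -7.000e-02 -1.715e+01] shift after turn mm [ 143.7 -290.   104. ] rows>=4.6
rim px front [256.   60.3] L [188.9 105. ] R [318.1 105. ] yaw f,l,r [12.31 12.4  12.36]
width 111.949524
base centre [621.98 -54.91] yaw 12.36
```

View pics/w16.png

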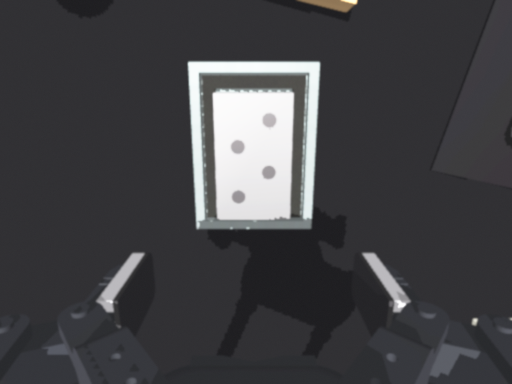

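Request:
drive_tool(
  motion="0 0 -8.5 0 0 0 100; 0 0 -8.5 0.015 -0.03 0 100; 0 0 0 0.025 -0.05 0 100; 0 0 0 0.028 -0.056 0.01 100; 0 0 0 0.028 -0.056 0.02 100; 0 0 0 0.025 -0.05 0.03 100; 0 0 0 0.015 -0.03 0.02 100; 0 0 0 0.005 -0.01 0.01 100; 0 0 0 0 0 0 100; 0 0 0 0 0 0 100; 0 0 0 0 0 0 100",
)

```text
clock: 37.5
position: [0.5821, 0.2525, 0.0904]
ee_rot: [-0.0, 0.967, 0.256, -0.009]
contact_force: [0.3, -0.6, 0.9]
width: 0.0853
```

Run:
```python
from h import *
plan(579,263.5,5,29.5)
look('w17')
for th in (70,90,110): plate('w17',th=th,box=(40,330,140,350))
```

```text
t=37.50 at [582.1 252.5  90.4] psi 29.66 w 85.3 F [ 0.3 -0.6  0.9] q6 1.35
  turn [-0.3   0.93  0.16] shift after turn mm [  2.7 -11.1  85.4] rows>=1.4
plate [235. 193.] [578.9 264.8 101.6  61.7  29.3]
plate [235. 193.] [579.  264.9 100.9  61.3  29.3]
plate [235. 192.] [579.2 264.9  99.3  60.8  29.7]
```

View pics/w17.png

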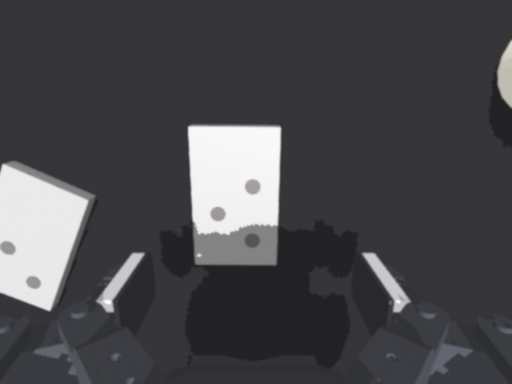

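Request:
drive_tool(
  motion="-0.3 0.8 0.2 0.003 -0.011 0.005 100; 0 0 0 0 0 0.02 100; 0 0 0 0 0 0.025 100; 0 0 0 0 0 0.015 100; 0 0 0 0 0 0 100; 0 0 0 0 0 0 100",
)

```text
clock: 38.3
position: [0.5809, 0.2646, 0.027]
ee_rot: [-0.0, 0.968, 0.252, 0.004]
contact_force: [0.0, 0.6, 0.1]
width: 0.0855
```

Run:
```python
from h import *
plan(579,264.8,5,29.4)
```

```text
t=38.30 at [580.9 264.6  27. ] psi 29.24 w 85.5 F [0.  0.6 0.1] q6 1.38
  turn [ 0.07 -0.4  -0.16] shift after turn mm [-1.6 -1.1 22. ] rows>=0.4
```

Request:
drive_tool(
  motion="0 -0.4 -0.2 -0.001 -0.001 0.008 100; 0 0 0 0 0 0.007 100; 0 0 0 0 0 0.004 100; 0 0 0 0 0 0 100; 0 0 0 0 0 0 100",
)

```text
clock: 38.92
position: [0.5807, 0.2654, 0.0083]
ee_rot: [0.001, 0.967, 0.254, 0.001]
contact_force: [-0.4, -0.6, 0.2]
width: 0.0853
```

Run:
```python
from h import *
plan(579,264.8,5,29.4)
```

```text
t=38.92 at [580.7 265.4   8.3] psi 29.44 w 85.3 F [-0.4 -0.6  0.2] q6 1.38
  turn [ 0.1  -0.15  0.04] shift after turn mm [-1.8 -0.3  3.3] rows>=0.1
```

Request:
drive_tool(
  motion="0 -0.1 0 -0.0015 0 0.003 100; 0 0 0 0 0 0.001 100; 0 0 0 0 0 0 0; 0 0 0 0 0 0 0; 0 0 0 0 0 0 0; 0 0 0 0 0 0 0; 0 0 0 0 0 0 0",
)

```text
clock: 39.8
position: [0.5795, 0.2649, 0.0057]
ee_rot: [0.001, 0.967, 0.254, 0.001]
contact_force: [-0.6, -0.2, 0.9]
width: 0.0557
```

Request:
drive_tool(
  motion="0 0 0 0 0 -0.015 0; 0 0 0 0 0 -0.03 0; 0 0 0 0 0 -0.04 0; 0 0 0 0 0 -0.03 0; 0 0 0 0 0 0 0; 0 0 0 0 0 0 0",
)

```text
clock: 40.55
position: [0.5782, 0.2645, 0.1244]
ee_rot: [0.001, 0.967, 0.254, -0.0]
contact_force: [-0.2, -0.5, -2.0]
width: 0.0557
```

Run:
```python
from h import *
plan(622,-54.1,130,12.35)
look('w18'); inhand('w18',-.0065)
```

```text
t=40.55 at [578.2 264.5 124.4] psi 29.43 w 55.7 F [-0.2 -0.5 -2. ] q6 1.38
  turn [ 0.09  0.03 17.08] shift after turn mm [-25.4 320.6  -5.6] rows>=5.1
front px [157.  157.1 157.7] x [48.73 48.7  48.44] rear x [-50.4  -50.68 -49.89] y [-29.2 -29.2] [30.41 30.37]
centre x front-50: -1.38  mid -0.85  y 0.59 yaw -0.41
```

View pics/w18.png

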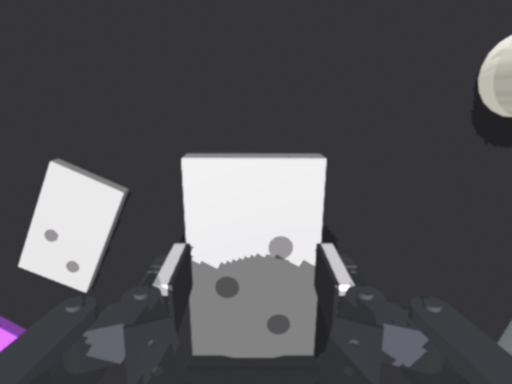

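Request:
drive_tool(
  motion="0 0 8.5 0 0 -0.005 0; 0 0 8.5 0 0.02 -0.003 0; 0 0 0 -0.004 0.04 -0.003 0; 0 0 0 -0.004 0.05 -0.003 0; 0 0 0 -0.004 0.055 -0.003 0; 0 0 0 -0.004 0.055 -0.003 0; 0 0 0 -0.004 0.045 -0.003 0; 0 0 0 0 0.03 -0.003 0; 0 0 0 0 0.015 0 0; 0 0 0 0 0 0 0; 0 0 0 0 0 0 0",
)

```text
clock: 41.98
position: [0.6187, -0.0491, 0.1327]
ee_rot: [-0.001, 0.994, 0.105, -0.015]
contact_force: [-0.5, 0.3, -1.1]
width: 0.0555
```

Run:
```python
from h import *
plan(622.2,-54,100,12.35)
```

```text
t=41.98 at [618.7 -49.1 132.7] psi 12.02 w 55.5 F [-0.5  0.3 -1.1] q6 1.18
  turn [-0.34  1.7  -0.34] shift after turn mm [ 2.4  5.6 32.7] rows>=0.5
```

Request:
drive_tool(
  motion="-0.3 1.6 -0.3 0.001 0.005 0.008 0; 0 0 0 0 0 0.008 0; 0 0 0 0 0 0.004 0; 0 0 0 0 0 0 0; 0 0 0 0 0 0 0",
)

```text
clock: 42.6
position: [0.62, -0.0483, 0.1115]
ee_rot: [-0.001, 0.994, 0.11, -0.001]
contact_force: [-0.4, 0.6, -1.9]
width: 0.0552
```

Run:
```python
from h import *
plan(622.2,-54,100,12.35)
```

```text
t=42.60 at [620.  -48.3 111.5] psi 12.63 w 55.2 F [-0.4  0.6 -1.9] q6 1.16
  turn [-0.18  0.14  0.28] shift after turn mm [ 1.   6.  11.5] rows>=0.2
```

Request:
drive_tool(
  motion="-0.2 0.1 0.3 0.001 0.006 0.006 0; 0 0 0 0 0 0.003 0; 0 0 0 0 0 0 0; 0 0 0 0 0 0 0",
)

```text
clock: 43.1
position: [0.6228, -0.0546, 0.1022]
ee_rot: [0.0, 0.994, 0.107, 0.0]
contact_force: [-1.2, 0.4, -1.9]
width: 0.0558
```

Run:
```python
from h import *
plan(622.2,-54,84,12.35)
look('w19'); rimfit('w19'); inhand('w19',-.0063)
```

```text
t=43.10 at [622.8 -54.6 102.2] psi 12.29 w 55.8 F [-1.2  0.4 -1.9] q6 1.16
  turn [ 0.06 -0.01 -0.06] shift after turn mm [-0.5 -0.8 18.2] rows>=0.3
rim px front [264.   93.3] L [161.6 125. ] R [343.2 125. ] yaw f,l,r [12.26 12.43 12.23]
width 111.50459
base centre [621.78 -54.98] yaw 12.31
front px [157.4 157.8 157.9] x [48.67 48.47 48.44] rear x [-50.46 -50.74 -49.94] y [-28.89 -35.03] [35.81 35.97]
centre x front-50: -1.47  mid -0.93  y 1.96 yaw -0.32
```

View pics/w19.png

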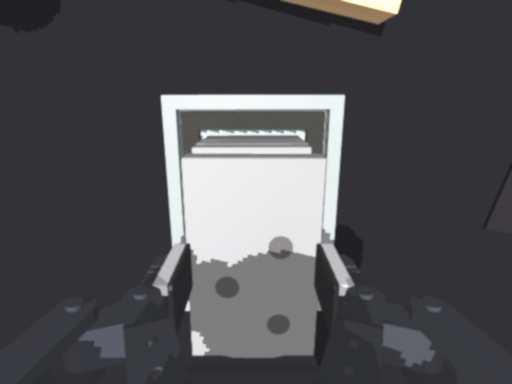

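Request:
drive_tool(
  motion="0 0 -0.3 -0.0005 -0.0007 0.007 0; 0 0 0 0 0 0.006 0; 0 0 0 0 0 0.004 0; 0 0 0 0 0 0 0; 0 0 0 0 0 0 0",
)

```text
clock: 43.78
position: [0.622, -0.0539, 0.0838]
ee_rot: [0.0, 0.994, 0.11, -0.0]
contact_force: [0.9, -0.3, -2.0]
width: 0.0552
```

Run:
```python
from h import *
plan(622.2,-54,83.7,12.6)
```

```text
t=43.77 at [622.  -53.9  83.8] psi 12.61 w 55.2 F [ 0.9 -0.3 -2. ] q6 1.15
  turn [0.04 0.01 0.01] shift after turn mm [0.2 0.1 0.1] rows>=0.0
```

Request:
drive_tool(
  motion="0 0 0 0.0002 0 0.0006 0; 0 0 0 0 0 0 0; 0 0 0 0 0 0 75; 0 0 0 0 0 0 85; 0 0 0 0 0 0 90; 0 0 0 0 0 -0.02 100; 0 0 0 0 0 -0.04 100; 0 0 0 -0.01 0 -0.04 100; 0 0 0 -0.015 0 -0.01 100; 0 0 0 0 0 0 100; 0 0 0 0 0 0 100",
)

```text
clock: 45.15
position: [0.5967, -0.0594, 0.1953]
ee_rot: [0.0, 0.994, 0.11, -0.0]
contact_force: [0.5, -1.2, -0.9]
width: 0.0856
```

Run:
```python
from h import *
plan(477,378.5,90,4.3)
look('w20'); rimfit('w20',rows=(90,200),cols=(200,310))
```

```text
t=45.15 at [596.7 -59.4 195.3] psi 12.60 w 85.6 F [ 0.5 -1.2 -0.9] q6 1.14
  turn [0.03 0.04 8.3 ] shift after turn mm [ -86.5 -445.6  105.3] rows>=7.1
rim px front [256.  60.] L [189.7 105. ] R [318.3 105. ] yaw f,l,r [12.23 12.39 12.34]
width 111.90825
base centre [621.85 -54.88] yaw 12.32
```

View pics/w20.png

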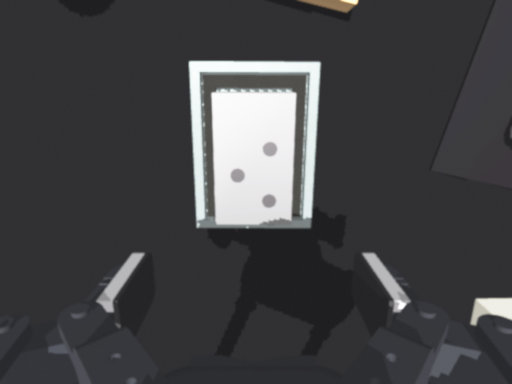

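Request:
drive_tool(
  motion="0 0 8.3 0 0 0 100; 0 0 0 -0.008 -0.04 0 100; 0 0 0 -0.011 -0.055 0 100; 0 0 0 -0.011 -0.058 0 100; 0 0 0 -0.011 -0.058 0.01 100; 0 0 0 -0.011 -0.058 0.02 100; 0 0 0 -0.011 -0.058 0.025 100; 0 0 0 -0.01 -0.05 0.025 100; 0 0 0 -0.008 -0.035 0.015 100; 0 0 0 -0.004 -0.02 0.01 100; 0 0 0 0 0 0 100; 0 0 0 0 0 0 100",
)

```text
clock: 46.7
position: [0.4782, 0.3716, 0.0741]
ee_rot: [0.003, 0.999, 0.034, -0.009]
contact_force: [-0.2, -0.3, 0.8]
width: 0.0853
```

Run:
```python
from h import *
plan(477,378.5,5,4.3)
look('w21')
for th in (70,90,110): plate('w21',th=th,box=(40,330,140,350))
```

```text
t=46.70 at [478.2 371.6  74.1] psi 3.87 w 85.3 F [-0.2 -0.3  0.8] q6 2.04
  turn [ 0.27  1.1  -0.43] shift after turn mm [-0.7 -7.  69.1] rows>=1.1
plate [241. 206.] [476.4 378.2 102.1  61.3   4. ]
plate [241. 207.] [476.7 378.4 101.3  60.7   4. ]
plate [241. 206.] [476.4 378.3 100.7  60.3   4. ]
```

View pics/w21.png

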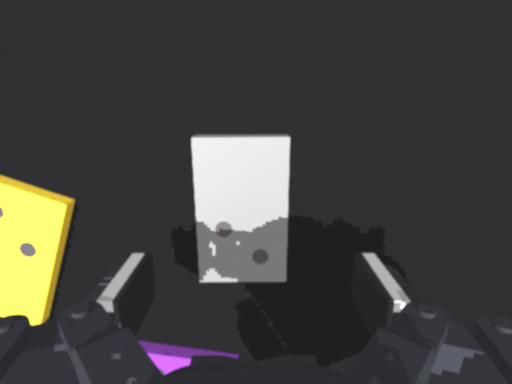

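Request:
drive_tool(
  motion="0.2 1 -0.2 0 -0.006 0.005 100; 0 0 0 0 0 0.015 100; 0 0 0 0 0 0.015 100; 0 0 0 0 0 0.01 100; 0 0 0 0 0 0 100; 0 0 0 0 0 0 100",
)

```text
clock: 47.5
position: [0.4794, 0.375, 0.0268]
ee_rot: [0.0, 0.999, 0.033, 0.0]
contact_force: [0.8, -0.1, -0.1]
width: 0.0855
```

Run:
```python
from h import *
plan(476.5,378.3,5,4.0)
```

```text
t=47.50 at [479.4 375.   26.8] psi 3.81 w 85.5 F [ 0.8 -0.1 -0.1] q6 2.06
  turn [ 0.05 -0.04 -0.19] shift after turn mm [-2.7 -3.5 21.8] rows>=0.3
```

Request:
drive_tool(
  motion="0 0 -0.2 -0.0025 -0.0035 0.008 100; 0 0 0 0 0 0.007 100; 0 0 0 0 0 0.004 100; 0 0 0 0 0 0 100; 0 0 0 0 0 0 100",
)

```text
clock: 48.12
position: [0.4769, 0.3791, 0.0072]
ee_rot: [0.0, 0.999, 0.035, 0.001]
contact_force: [0.0, 0.5, -0.0]
width: 0.0855
```

Run:
```python
from h import *
plan(476.5,378.3,5,4.0)
```

```text
t=48.12 at [476.9 379.1   7.2] psi 4.05 w 85.5 F [ 0.   0.5 -0. ] q6 2.06
  turn [ 0.01 -0.11  0.05] shift after turn mm [-0.5  0.8  2.2] rows>=0.0
```

Request:
drive_tool(
  motion="0 0 0 -0.0005 0.0005 0.002 100; 0 0 0 0 0 0 0; 0 0 0 0 0 0 0; 0 0 0 0 0 0 0; 0 0 0 0 0 0 0; 0 0 0 0 0 0 0",
)

```text
clock: 48.88
position: [0.4768, 0.3787, 0.0071]
ee_rot: [-0.0, 0.999, 0.035, 0.002]
contact_force: [-1.2, -0.4, 1.9]
width: 0.0536
```

Request:
drive_tool(
  motion="0 0 0 0 0 -0.015 0; 0 0 0 0 0 -0.03 0; 0 0 0 0 0 -0.04 0; 0 0 0 0 0 -0.04 0; 0 0 0 0 0 0 0; 0 0 0 0 0 0 0",
)

```text
clock: 49.62
position: [0.4756, 0.3781, 0.1365]
ee_rot: [0.0, 0.999, 0.035, 0.001]
contact_force: [-0.2, -0.1, -1.8]
width: 0.0537
```

Run:
```python
from h import *
plan(622,-54.1,140,12.35)
look('w22'); inhand('w22',-.0068)
```

```text
t=49.62 at [475.6 378.1 136.5] psi 4.04 w 53.7 F [-0.2 -0.1 -1.8] q6 2.06
  turn [ 0.03 -0.08 -8.31] shift after turn mm [ 50.5 453.5  -3.5] rows>=7.3
front px [156.4 156.4 156.4] x [49.2  49.21 49.22] rear x [-50.58 -48.82 -48.83] y [-29.14 -29.13] [29.53 29.51]
centre x front-50: -0.79  mid -0.10  y 0.19 yaw 0.04
```

View pics/w22.png

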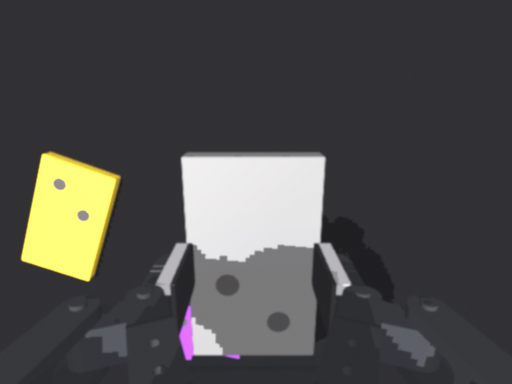

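Run:
```python
from h import *
inhand('w22',-.0049); inhand('w10',-.0055);inhand('w14',-.0062); inhand('w18',-.0063)
```

```text
front px [156.4 156.4 156.4] x [48.86 48.87 48.88] rear x [-52.32 -50.53 -50.53] y [-29.56 -29.54] [29.94 29.92]
centre x front-50: -1.13  mid -1.13  y 0.19 yaw 0.04
front px [156.1 155.9 155.9] x [49.07 49.18 49.19] rear x [-50.1  -50.14 -49.97] y [-29.58 -29.55] [30.12 30.13]
centre x front-50: -0.85  mid -0.46  y 0.28 yaw 0.17
front px [157.  156.9 156.9] x [48.86 48.89 48.91] rear x [-50.13 -50.48 -49.96] y [-29.5  -29.45] [30.03 30.01]
centre x front-50: -1.11  mid -0.65  y 0.27 yaw 0.08
front px [157.  157.1 157.7] x [48.86 48.83 48.56] rear x [-50.42 -50.69 -49.9 ] y [-29.41 -29.41] [30.29 30.25]
centre x front-50: -1.25  mid -0.79  y 0.43 yaw -0.41
```

Request:
drive_tool(
  motion="0 0 -8.3 0 0 -0.005 0; 0 0 0 0.004 0.035 -0.003 0; 0 0 0 0.006 0.05 -0.003 0; 0 0 0 0.006 0.056 -0.003 0; 0 0 0 0.006 0.056 -0.003 0; 0 0 0 0.006 0.056 -0.003 0; 0 0 0 0.006 0.056 -0.003 0; 0 0 0 0.006 0.053 -0.003 0; 0 0 0 0.006 0.045 -0.003 0; 0 0 0 0.003 0.03 -0.002 0; 0 0 0 0 0.01 0 0; 0 0 0 0 0 0 0",
)

```text
clock: 51.18
position: [0.6168, -0.0602, 0.1464]
ee_rot: [-0.001, 0.994, 0.111, -0.016]
contact_force: [0.2, 1.0, -1.4]
width: 0.0539
```

Run:
```python
from h import *
plan(622.1,-54.1,115,12.35)
```

```text
t=51.17 at [616.8 -60.2 146.4] psi 12.74 w 53.9 F [ 0.2  1.  -1.4] q6 1.15
  turn [-0.29  1.87  0.39] shift after turn mm [ 6.4 -4.8 31.4] rows>=0.5
```

Request:
drive_tool(
  motion="-0.3 1.7 0.3 0.003 0 0.008 0; 0 0 0 0 0 0.007 0; 0 0 0 0 0 0.004 0; 0 0 0 0 0 0 0; 0 0 0 0 0 0 0",
)

```text
clock: 51.8
position: [0.6174, -0.0539, 0.1253]
ee_rot: [-0.001, 0.994, 0.111, -0.003]
contact_force: [0.2, -0.6, -2.0]
width: 0.0538
```

Run:
```python
from h import *
plan(622.1,-54.1,115,12.35)
```

```text
t=51.80 at [617.4 -53.9 125.3] psi 12.71 w 53.8 F [ 0.2 -0.6 -2. ] q6 1.15
  turn [-0.21  0.35  0.36] shift after turn mm [ 4.6  1.2 10.3] rows>=0.2
```

Request:
drive_tool(
  motion="-0.2 0.3 0.4 0.0045 0.001 0.005 0; 0 0 0 0 0 0.003 0; 0 0 0 0 0 0 0; 0 0 0 0 0 0 0",
)

```text
clock: 52.3
position: [0.6228, -0.0541, 0.117]
ee_rot: [0.0, 0.994, 0.107, 0.0]
contact_force: [-0.1, -0.1, -0.8]
width: 0.0539
```

Run:
```python
from h import *
plan(622.1,-54.1,97.1,12.35)
look('w23'); rimfit('w23'); inhand('w23',-.0049)
```

```text
t=52.30 at [622.8 -54.1 117. ] psi 12.27 w 53.9 F [-0.1 -0.1 -0.8] q6 1.16
  turn [ 0.02 -0.01 -0.08] shift after turn mm [-0.7 -0.1 19.9] rows>=0.3
rim px front [264.   93.5] L [168.5 125. ] R [338.2 125. ] yaw f,l,r [12.37 12.45 12.31]
width 111.59981
base centre [621.85 -55.05] yaw 12.38
front px [156.5 156.5 156.4] x [48.78 48.79 48.81] rear x [-50.51 -50.57 -50.57] y [-33.3  -33.15] [34.29 34.32]
centre x front-50: -1.21  mid -0.88  y 0.54 yaw 0.04
```

View pics/w23.png

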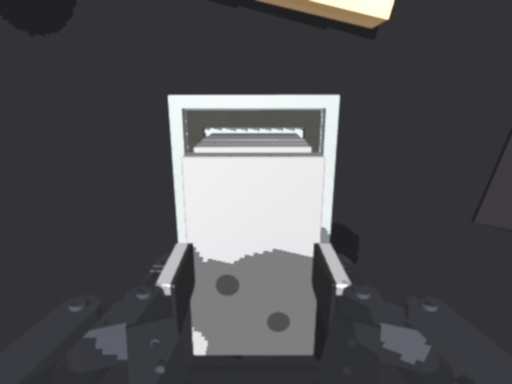

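Request:
drive_tool(
  motion="0 0 -0.1 -0.0006 0 0.007 0; 0 0 0 0 0 0.006 0; 0 0 0 0 0 0.004 0; 0 0 0 0 0 0 0; 0 0 0 0 0 0 0",
)

```text
clock: 52.98
position: [0.6218, -0.0543, 0.0986]
ee_rot: [0.0, 0.994, 0.108, -0.0]
contact_force: [-1.1, 0.3, -2.1]
width: 0.0537
```

Run:
```python
from h import *
plan(622.1,-54.1,97.1,12.35)
```

```text
t=52.98 at [621.8 -54.3  98.6] psi 12.37 w 53.7 F [-1.1  0.3 -2.1] q6 1.16
  turn [0.01 0.03 0.02] shift after turn mm [ 0.3 -0.1  1.5] rows>=0.0
```

Request:
drive_tool(
  motion="0 0 0 0.0003 0 0.0015 0; 0 0 0 0 0 0.0006 0; 0 0 0 0 0 0 0; 0 0 0 0 0 0 75; 0 0 0 0 0 0 85; 0 0 0 0 0 0 90; 0 0 0 0 0 -0.02 100; 0 0 0 0 0 -0.04 100; 0 0 0 -0.01 0 -0.04 100; 0 0 0 -0.015 0 0 100; 0 0 0 0 0 0 100; 0 0 0 0 0 0 100",
)

```text
clock: 54.48
position: [0.5973, -0.0597, 0.1986]
ee_rot: [0.0, 0.994, 0.108, -0.0]
contact_force: [-0.2, 0.7, -0.2]
width: 0.0858
```

Run:
```python
from h import *
plan(427,-403,230,13.3)
look('w24'); rimfit('w24',rows=(90,200),cols=(200,310))
p,d=get_image('scene'); save('s24',p)
save('s24z',cv2.resize(p[180:300,160:320],None,fx=5,fy=5,interpolation=cv2.INTER_CUBIC))
```

```text
t=54.48 at [597.3 -59.7 198.6] psi 12.36 w 85.8 F [-0.2  0.7 -0.2] q6 1.14
  turn [ 0.    0.01 -0.94] shift after turn mm [-244.7  295.   -31.4] rows>=4.7
rim px front [256.   61.3] L [189.7 105. ] R [317. 105.] yaw f,l,r [12.34 12.4  12.35]
width 111.867386
base centre [621.59 -54.84] yaw 12.36
```

View pics/w24.png

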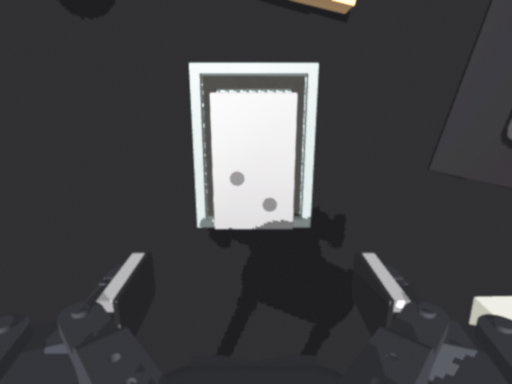

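View pics/s24z.png

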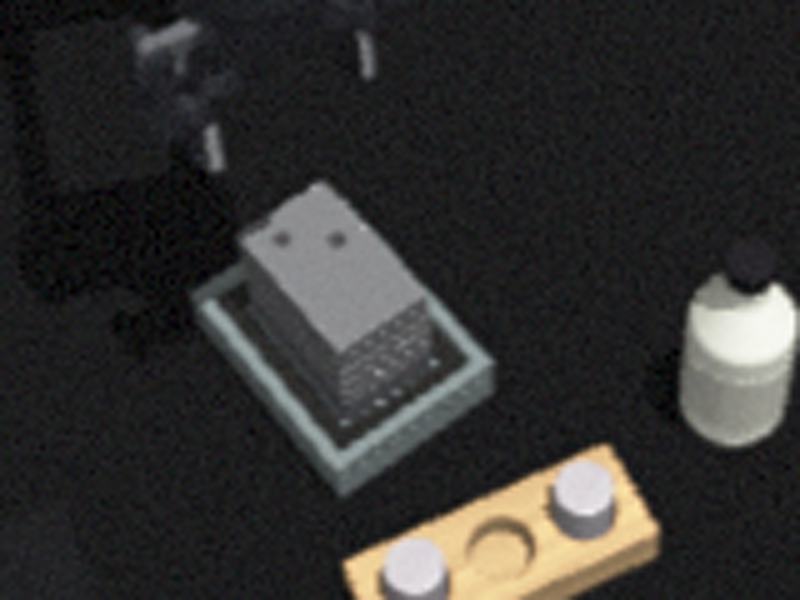

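Run:
```python
from h import *
y=np.radians(12.36);ex=np.array([np.cos(y),np.sin(y)]);ey=np.array([-ex[1],ex[0]]);B=np.array([621.0,-55.1])
for f,z in (('w8',.054),('w12',.066),('w16',.078),('w20',.090),('w24',.102)):
    q=np.load('pics/%s.npz'%f);T=q['T'];g=q['p'].max(2).astype(float)
    def edge(pr,lo,hi,sgn):
        d=np.gradient(cv2.GaussianBlur(pr.reshape(-1,1),(1,3),0).ravel())*sgn
        i=lo+d[lo:hi].argmax();k=np.arange(i-2,i+3);w=np.clip(d[k],0,None);return (k*w).sum()/w.sum()
    def loc(uv): 
        w=toworld('wrist',uv,z,T)[:,:2]*1000-B
        return np.c_[w@ex,w@ey]
    r=slice(110,190)
    rows=np.arange(110,190,8)
    L=loc([(edge(g[v-3:v+4].mean(0),206,222,1),v) for v in rows])
    R=loc([(edge(g[v-3:v+4].mean(0),284,303,-1),v) for v in rows])
    Re=loc([(u,edge(g[:,u-3:u+4].mean(1),208,240,-1)) for u in (225,235,245)])
    a=lambda P:np.degrees(np.polyfit(P[:,0],P[:,1],1)[0])*1
    print(f,'L y %.2f R y %.2f  yaw L %.2f R %.2f rear x'%(L[:,1].mean(),R[:,1].mean(),np.degrees(np.polyfit(L[:,0],L[:,1],1)[0]),np.degrees(np.polyfit(R[:,0],R[:,1],1)[0])),Re[:,0].round(2))
```

```text
w8 L y 30.35 R y -30.10  yaw L 0.11 R 0.07 rear x [-49.4  -49.44 -49.45]
w12 L y 30.23 R y -29.52  yaw L 0.17 R 0.11 rear x [-48.91 -48.92 -48.87]
w16 L y 30.42 R y -29.41  yaw L 0.15 R 0.08 rear x [-48.99 -48.99 -57.61]
w20 L y 30.54 R y -29.17  yaw L 0.16 R -0.03 rear x [-49.75 -49.73 -52.55]
w24 L y 30.20 R y -29.49  yaw L 0.06 R 0.04 rear x [-49.28 -49.28 -49.32]
```

All five plates agree to about 0.5 mm in both directions. Now I'll find the cover again, since it may have been knocked.

Request:
drive_tool(
  motion="0 0 0 -0.02 0.025 -0.01 100; 0 0 0 -0.035 0.042 -0.006 100; 0 0 0 -0.035 0.042 -0.006 100; 0 0 0 -0.035 0.042 -0.006 100; 0 0 0 -0.035 0.042 -0.006 100; 0 0 0 -0.035 0.042 0 100; 0 0 0 -0.025 0.03 0 100; 0 0 0 -0.015 0.015 0 100; 0 0 0 0 0 0 100; 0 0 0 0 0 0 100",
)

```text
clock: 55.82
position: [0.4257, -0.3924, 0.2233]
ee_rot: [-0.005, 0.994, 0.109, -0.004]
contact_force: [-0.0, 0.1, 0.1]
width: 0.0856
```

Run:
```python
from h import *
plan(427,-403,260,13.3)
look('w25')
```

```text
t=55.83 at [ 425.7 -392.4  223.3] psi 12.56 w 85.6 F [-0.   0.1  0.1] q6 0.49
  turn [-0.6   0.43 -0.74] shift after turn mm [ -1.2  10.6 -36.7] rows>=0.6
```

View pics/w25.png

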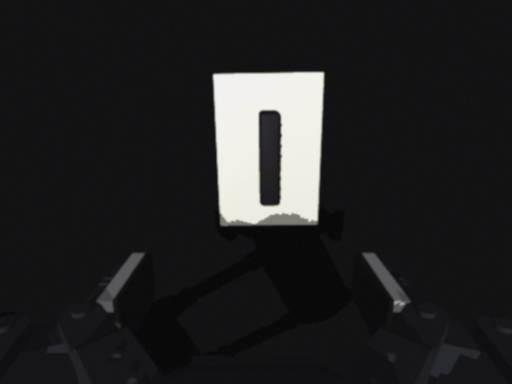

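```bash
cat >> h.py <<'E'
def cover(f,z0=0.,roi=(60,240,190,350)):
    q=np.load('pics/%s.npz'%f);p=q['p'];T=q['T'];g=p.max(2);a,b,c,e=roi
    m=np.zeros_like(g);m[a:b,c:e]=g[a:b,c:e]>120
    m2=cv2.morphologyEx((np.pad(g[a:b,c:e],0)>70).astype(np.uint8),cv2.MORPH_OPEN,np.ones((3,3)))
    M=np.zeros_like(g);M[a:b,c:e]=m2
    for r in rects('wrist',M,z0+.094,3000,T): print('top',r[0],np.round(r[1:],1))
    cs,_=cv2.findContours(M,cv2.RETR_EXTERNAL,cv2.CHAIN_APPROX_NONE); c0=max(cs,key=cv2.contourArea)
    F=np.zeros_like(g);cv2.drawContours(F,[c0],-1,1,-1);F=cv2.erode(F,np.ones((9,9)))
    for r in rects('wrist',((F>0)&(M==0)).astype(np.uint8),z0+.124,300,T): print('handle',r[0],np.round(r[1:],1))
E
python3 - <<'E'
from h import *
cover('w25')
E
```

```text
top [268. 146.] [ 454.3 -397.7  124.7   85.6   13.5]
handle [270. 157.] [ 455.1 -397.6   68.2   14.2   13. ]
```

The cover has been knocked about 27 mm, to around (454.5, −397.5), and still stands upright. I'll grip it there.

Run:
```python
from h import *
plan(454.7,-397.6,150,13.3)
```

```text
t=55.88 at [ 425.8 -392.3  223.3] psi 12.60 w 85.3 F [ 0.4 -0.1 -1.3] q6 0.49
  turn [-0.58  0.45 -0.71] shift after turn mm [26.9 11.8 73.3] rows>=1.2
```

Request:
drive_tool(
  motion="-0.6 0.4 -0.7 0.012 0.006 0 60; 0 0 0 0.012 0.005 0.02 50; 0 0 0 0 0 0.025 45; 0 0 0 0 0 0.015 45; 0 0 0 0 0 0 45; 0 0 0 0 0 0 45",
)

```text
clock: 56.62
position: [0.4579, -0.3945, 0.1585]
ee_rot: [-0.0, 0.993, 0.119, 0.001]
contact_force: [0.1, 0.1, 0.7]
width: 0.0384
```

Run:
```python
from h import *
plan(454.7,-397.6,100,13.3)
look('w26'); cover('w26')
```

```text
t=56.62 at [ 457.9 -394.5  158.5] psi 13.69 w 38.4 F [0.1 0.1 0.7] q6 0.50
  turn [-0.01 -0.07  0.39] shift after turn mm [-3.8  2.3 58.5] rows>=0.9
top [257. 180.] [ 479.4 -391.7   85.3   81.1  -76.3]
```

View pics/w26.png

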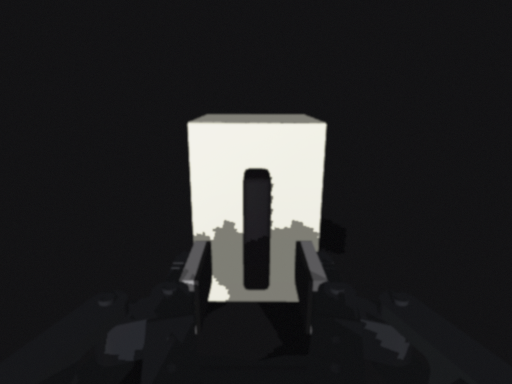

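Request:
drive_tool(
  motion="0 0 0.4 -0.0035 0.002 0.015 45; 0 0 0 0 0 0.02 45; 0 0 0 0 0 0.01 45; 0 0 0 0 0 0 45; 0 0 0 0 0 0 45",
)

```text
clock: 57.3
position: [0.4549, -0.3992, 0.1132]
ee_rot: [0.002, 0.993, 0.115, 0.002]
contact_force: [0.4, 0.4, 0.2]
width: 0.0389
```

Run:
```python
from h import *
plan(454.7,-397.6,100,13.3)
```

```text
t=57.30 at [ 454.9 -399.2  113.2] psi 13.16 w 38.9 F [0.4 0.4 0.2] q6 0.50
  turn [ 0.23 -0.18 -0.14] shift after turn mm [ 0.2 -1.6 13.2] rows>=0.2
```

Request:
drive_tool(
  motion="0.2 -0.2 -0.1 0 -0.0015 0.008 45; 0 0 0 0 0 0.005 45; 0 0 0 0 0 0 45; 0 0 0 0 0 0 45",
)

```text
clock: 57.8
position: [0.4551, -0.3982, 0.1004]
ee_rot: [0.001, 0.993, 0.116, 0.0]
contact_force: [-0.3, -1.2, -0.1]
width: 0.0385
```

Run:
```python
from h import *
plan(454.7,-397.6,100,13.3)
```

```text
t=57.80 at [ 455.1 -398.2  100.4] psi 13.28 w 38.5 F [-0.3 -1.2 -0.1] q6 0.51
  turn [ 0.13 -0.02 -0.02] shift after turn mm [-0.3 -0.7  0.4] rows>=0.0
```

Request:
drive_tool(
  motion="0 0 0 0 0 0 0; 0 0 0 0 0 0 0; 0 0 0 0 0 0 0; 0 0 0 0 0 0 0; 0 0 0 0 0 -0.01 0; 0 0 0 0 0 -0.025 0; 0 0 0 0 0 -0.035 0; 0 0 0 0 0 -0.035 0; 0 0 0 0 0 -0.035 0; 0 0 0 0 0 -0.02 0; 0 0 0 0 0 0 0; 0 0 0 0 0 0 0",
  newtons=80,
)

```text
clock: 59.3
position: [0.4536, -0.3966, 0.2655]
ee_rot: [-0.001, 0.993, 0.116, -0.001]
contact_force: [0.1, -0.3, -3.7]
width: 0.0148
```

Run:
```python
from h import *
plan(622,-54.5,255,12.35)
look('w27')
```

```text
t=59.30 at [ 453.6 -396.6  265.5] psi 13.28 w 14.8 F [ 0.1 -0.3 -3.7] q6 0.51
  turn [-0.09  0.11  0.93] shift after turn mm [ 237.7 -298.1   10.5] rows>=4.8
```

View pics/w27.png

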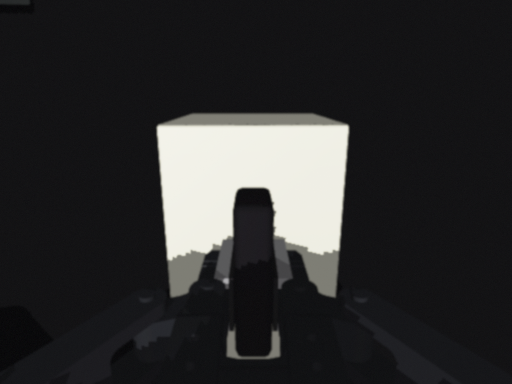

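Run:
```python
from h import *
g=np.load('pics/w27.npz')['p'].max(2).astype(float)
def edge(pr,lo,hi,sgn):
    d=np.gradient(cv2.GaussianBlur(pr.reshape(-1,1),(1,3),0).ravel())*sgn
    i=lo+d[lo:hi].argmax();k=np.arange(i-2,i+3);w=np.clip(d[k],0,None);return (k*w).sum()/w.sum()
F=[(u,edge(g[:,u-5:u+6].mean(1),121,135,1)) for u in (180,215,255,295,325)]
L=[(edge(g[v-3:v+4].mean(0),150,180,1),v) for v in (150,180,210)]
R=[(edge(g[v-3:v+4].mean(0),325,355,-1),v) for v in (150,180,210)]
for P in (F,L,R): print(np.round(P,1).tolist(), (toolxy(P,.0064)*1000)[:,:2].round(2).tolist())
H=[(255,edge(g[:,248:262].mean(1),180,200,-1))]; print(H,toolxy(H,-.0236)*1000)
```

```text
[[180.0, 125.0], [215.0, 124.9], [255.0, 125.1], [295.0, 124.9], [325.0, 124.9]] [[60.55, -31.32], [60.58, -16.13], [60.53, 1.24], [60.63, 18.61], [60.62, 31.63]]
[[158.0, 150.0], [160.3, 180.0], [162.9, 210.0]] [[49.66, -41.74], [35.96, -41.79], [21.53, -41.71]]
[[346.8, 150.0], [344.3, 180.0], [342.1, 210.0]] [[49.68, 41.95], [35.98, 41.92], [21.55, 42.0]]
[(255, np.float64(187.29986494471174))] [[ 40.72395079   1.10338257 -23.6       ]]
```

Request:
drive_tool(
  motion="0 0 0.9 0.012 -0.015 -0.005 0; 0 0 0 0.025 -0.032 -0.003 0; 0 0 0 0.03 -0.038 -0.003 0; 0 0 0 0.03 -0.038 -0.003 0; 0 0 0 0.03 -0.038 -0.003 0; 0 0 0 0.03 -0.038 -0.003 0; 0 0 0 0.03 -0.038 -0.003 0; 0 0 0 0.025 -0.032 -0.002 0; 0 0 0 0.015 -0.018 0 0; 0 0 0 0.008 -0.01 0 0; 0 0 0 0 0 0 0; 0 0 0 0 0 0 0",
)

```text
clock: 60.85
position: [0.6195, -0.0459, 0.2741]
ee_rot: [-0.007, 0.994, 0.106, -0.014]
contact_force: [-0.4, -0.1, -2.4]
width: 0.0143
```

Run:
```python
from h import *
plan(622.4,-54.4,225,12.35)
```

```text
t=60.85 at [619.5 -45.9 274.1] psi 12.15 w 14.3 F [-0.4 -0.1 -2.4] q6 1.17
  turn [-0.97  1.46 -0.21] shift after turn mm [ 1.   9.  49.1] rows>=0.8
```

Request:
drive_tool(
  motion="-0.9 1.4 -0.2 0.001 0.008 0 0; 0 0 0 0 0 0.012 0; 0 0 0 0 0 0.012 0; 0 0 0 0 0 0 0; 0 0 0 0 0 0 0",
)

```text
clock: 61.48
position: [0.6207, -0.0569, 0.2478]
ee_rot: [0.0, 0.994, 0.106, -0.001]
contact_force: [-0.7, 0.7, -1.9]
width: 0.0143
```

Run:
```python
from h import *
plan(622.4,-54.4,225,12.35)
look('w28')
```

```text
t=61.48 at [620.7 -56.9 247.8] psi 12.12 w 14.3 F [-0.7  0.7 -1.9] q6 1.16
  turn [ 0.01  0.06 -0.23] shift after turn mm [ 2.2 -2.1 22.8] rows>=0.4
```

View pics/w28.png

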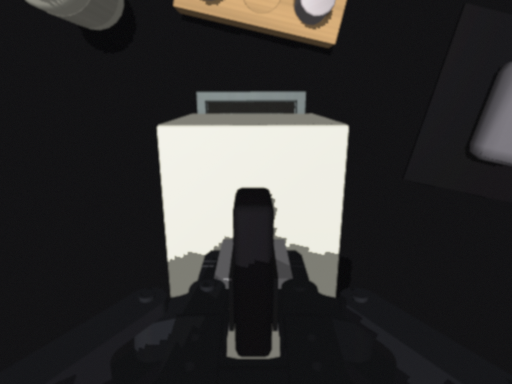

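The cover is unmoved in the grip (front edge at row 125) and centred over the base rim (198..305, 93). Lowering.

Request:
drive_tool(
  motion="0 0 -0.2 0.002 -0.002 0.006 0; 0 0 0 0 0 0.006 0; 0 0 0 0 0 0 0; 0 0 0 0 0 0 0",
)

```text
clock: 62.02
position: [0.6227, -0.054, 0.2352]
ee_rot: [0.0, 0.994, 0.108, -0.0]
contact_force: [0.1, -0.8, -3.3]
width: 0.0148
```

Run:
```python
from h import *
plan(622.4,-54.4,225,12.35)
```

```text
t=62.02 at [622.7 -54.  235.2] psi 12.38 w 14.8 F [ 0.1 -0.8 -3.3] q6 1.16
  turn [0.02 0.03 0.03] shift after turn mm [-0.4  0.4 10.2] rows>=0.2
```

Request:
drive_tool(
  motion="0 0 0 -0.0004 0.0004 0.01 0; 0 0 0 0 0 0.015 0; 0 0 0 0 0 0.015 0; 0 0 0 0 0 0.015 0; 0 0 0 0 0 0.01 0; 0 0 0 0 0 0 0; 0 0 0 0 0 0 0",
)

```text
clock: 62.9
position: [0.6217, -0.0545, 0.1644]
ee_rot: [-0.0, 0.994, 0.108, -0.001]
contact_force: [-0.7, 1.1, -2.5]
width: 0.0146
```

Run:
```python
from h import *
plan(622.4,-54.4,132,12.35)
```

```text
t=62.90 at [621.7 -54.5 164.4] psi 12.37 w 14.6 F [-0.7  1.1 -2.5] q6 1.16
  turn [-0.03  0.15  0.02] shift after turn mm [ 0.7  0.  32.4] rows>=0.5
```

Request:
drive_tool(
  motion="0 0.1 0 0.0006 0 0.01 0; 0 0 0 0 0 0.009 0; 0 0 0 0 0 0.006 0; 0 0 0 0 0 0.003 0; 0 0 0 0 0 0 0; 0 0 0 0 0 0 0",
)

```text
clock: 63.65
position: [0.6231, -0.0545, 0.1355]
ee_rot: [0.0, 0.994, 0.108, 0.001]
contact_force: [1.0, 0.8, -2.8]
width: 0.0142
```

Run:
```python
from h import *
plan(622.4,-54.4,130,12.35)
```

```text
t=63.65 at [623.1 -54.5 135.5] psi 12.37 w 14.2 F [ 1.   0.8 -2.8] q6 1.16
  turn [ 0.02 -0.08  0.02] shift after turn mm [-0.7 -0.2  5.5] rows>=0.1
```

Request:
drive_tool(
  motion="0 0 0 -0.0006 0 0.003 0; 0 0 0 0 0 0.003 0; 0 0 0 0 0 0.002 0",
)

```text
clock: 64.03
position: [0.6231, -0.0545, 0.1295]
ee_rot: [0.0, 0.994, 0.108, 0.002]
contact_force: [-2.6, 0.6, 7.2]
width: 0.0145
```

Request:
drive_tool(
  motion="0 0 0 0 0 0.003 0; 0 0 0 0 0 0.003 0",
)

```text
clock: 64.28
position: [0.623, -0.0544, 0.1269]
ee_rot: [0.001, 0.994, 0.108, 0.003]
contact_force: [-2.5, 0.5, 7.0]
width: 0.0142
```

Request:
drive_tool(
  motion="0 0 0 0 0 0.003 0; 0 0 0 0 0 0.003 0; 0 0 0 0 0 0.003 0",
)

```text
clock: 64.65
position: [0.623, -0.0543, 0.1231]
ee_rot: [0.001, 0.994, 0.108, 0.004]
contact_force: [-1.9, 1.5, 7.1]
width: 0.0141
```

Run:
```python
from h import *
plan(622.4,-54.4,122,12.35)
```

```text
t=64.65 at [623.  -54.3 123.1] psi 12.43 w 14.1 F [-1.9  1.5  7.1] q6 1.16
  turn [ 0.22 -0.44  0.08] shift after turn mm [-0.6 -0.   1.1] rows>=0.0
```

Request:
drive_tool(
  motion="0 -0.2 0 0 0 0.003 0; 0 0 0 0 0 0.003 0",
)

```text
clock: 64.9
position: [0.623, -0.0543, 0.1224]
ee_rot: [0.002, 0.994, 0.108, 0.004]
contact_force: [-5.0, 1.9, 14.9]
width: 0.0139
```

Request:
drive_tool(
  motion="0 0 0 0 0 0.003 0; 0 0 0 0 0 0.003 0",
)

```text
clock: 65.15
position: [0.623, -0.0543, 0.1224]
ee_rot: [0.003, 0.994, 0.108, 0.005]
contact_force: [-3.6, 0.8, 12.3]
width: 0.0142
```

Request:
drive_tool(
  motion="0.1 -0.3 0 0 0 0.006 0; 0 0 0 0 0 0.006 0",
)

```text
clock: 65.4
position: [0.6231, -0.0543, 0.1224]
ee_rot: [0.003, 0.994, 0.108, 0.005]
contact_force: [-8.1, 1.4, 27.5]
width: 0.0144
```

Run:
```python
from h import *
plan(622.4,-54.4,122,12.35)
```

```text
t=65.40 at [623.1 -54.3 122.4] psi 12.45 w 14.4 F [-8.1  1.4 27.5] q6 1.16
  turn [ 0.44 -0.53  0.1 ] shift after turn mm [-0.7 -0.1  0.4] rows>=0.0
```

Hard stop at TCP 122.4 mm, which matches the fully pressed height. Releasing and backing off.

Request:
drive_tool(
  motion="0 0 0 0 0 0 0; 0 0 0 0 0 0 0; 0 0 0 0 0 0 25; 0 0 0 0 0 0 45; 0 0 0 0 0 0 45; 0 0 0 0 0 -0.015 45; 0 0 0 0 0 -0.03 45; 0 0 0 0 0 -0.04 60; 0 0 0 0 0 -0.04 80; 0 0 0 -0.02 0 -0.03 100; 0 0 0 0 0 0 100; 0 0 0 0 0 0 100",
)

```text
clock: 66.9
position: [0.6032, -0.0581, 0.2875]
ee_rot: [0.005, 0.994, 0.108, 0.009]
contact_force: [-0.4, -0.1, 0.1]
width: 0.0855
```

Run:
```python
from h import *
plan(622.4,-54.4,122,12.35)
look('w29'); q=np.load('pics/w29.npz');p=q['p'];d=q['d'];T=q['T']
cover('w29',.022,roi=(50,260,150,350))
K=camera_model('wrist')['camera_matrix']
v,u=np.mgrid[60:260:4,150:350:4];D=d[v,u]
W=np.stack([(u-K[0,2])/K[0,0]*D,-(v-K[1,2])/K[1,1]*D,-D,np.ones_like(D)],-1)@T.T
z=W[...,2]; 
for lo,hi in ((.105,.130),(.135,.16),(.025,.045)):
    m=(z>lo)&(z<hi)&(D>0); print(lo,m.sum(),np.median(z[m]).round(4) if m.any() else None)
```

```text
t=66.90 at [603.2 -58.1 287.5] psi 12.46 w 85.5 F [-0.4 -0.1  0.1] q6 1.14
  turn [ 0.62 -0.94  0.11] shift after turn mm [ 19.5   0.5 165.5] rows>=2.6
top [251. 147.] [626.4 -53.5 131.5  88.3  12.4]
handle [253. 160.] [624.5 -55.2  68.1  14.2  12.8]
0.105 652 0.1163
0.135 81 0.1461
0.025 64 0.0339
```

View pics/w29.png

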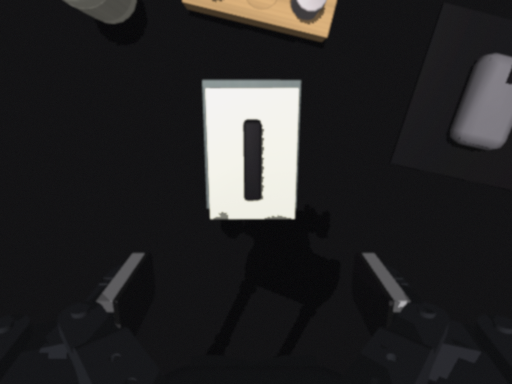

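Request:
drive_tool(
  motion="0 0 0 -0.04 0 -0.02 100; 0 0 0 -0.05 0 -0.02 100; 0 0 0 -0.05 0 -0.01 100; 0 0 0 -0.05 0 0 100; 0 0 0 -0.04 0 0 100; 0 0 0 0 0 0 100; 0 0 0 0 0 0 100",
)

```text
clock: 67.82
position: [0.3727, -0.1078, 0.3266]
ee_rot: [0.001, 0.994, 0.109, 0.002]
contact_force: [0.5, 0.4, -0.2]
width: 0.0855
```

Run:
```python
from h import *
q=np.load('pics/w29.npz');d=q['d'];T=q['T'];K=camera_model('wrist')['camera_matrix']
v,u=np.mgrid[60:260:2,150:350:2];D=d[v,u]
W=np.stack([(u-K[0,2])/K[0,0]*D,-(v-K[1,2])/K[1,1]*D,-D,np.ones_like(D)],-1)@T.T
m=(W[...,2]>.110)&(W[...,2]<.122)&(D>0);P=W[m][:,:3]
A=np.c_[P[:,:2]-P[:,:2].mean(0),np.ones(len(P))];s=np.linalg.lstsq(A,P[:,2],rcond=None)[0];print('slopes deg',np.degrees(s[:2]).round(2),'z',s[2].round(4))
p,d=get_image('scene'); save('s30',p)
p,d=get_image('top'); save('t30',p)
save('s30z',np.hstack([cv2.resize(p[90:200,230:430],None,fx=2,fy=2),]))
```

```text
slopes deg [0.02 0.07] z 0.1162
```

View pics/s30.png

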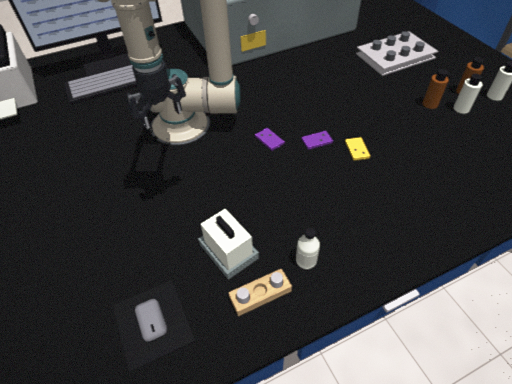

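View pics/t30.png

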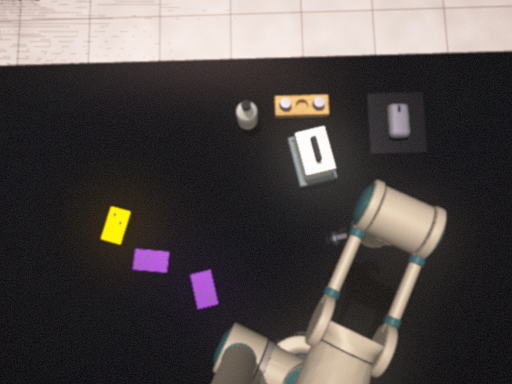

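The cover sits level on the base (scene view (227,240)) and no grey plates are left on the bench. The bottle, mouse, purple and yellow plates are where they were. Handing in.

```bash
python3 -c "
from rig import sign_off; print(sign_off())"
```

```text
the job is handed in; nothing more can be done
None
```

The job is done and handed in at about 68 s. I took the cover off and stood it upright on the bench, then stacked all five grey plates squarely on the pedestal. The purple and yellow look-alikes stayed where they were. The cover was then put back over the pile and pressed down to the hard stop.

- **Stack:** each plate measured within about 1 mm of the pedestal centre line, and yaw was within about 0.2°. The rear-edge readings scattered a little because the gap around the pedestal was lit, but I saw no real misalignment.
- **Cover:** it was knocked about 27 mm while standing on the bench, so I found it again before gripping it. The grip never visibly slipped.
- **Seal:** pressing stopped at a tool height of 122.4 mm and gave no further at 27 N. After release the cover's top was at about 116.2 mm, so its foot is at about 22 mm, which is fully home. It is level within 0.1°.
- **Bystanders:** the bottle, mouse and rack look unmoved in the last scene and top pictures.

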